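# Load, plug and pass on a carrier of conduit boxes

## Robot

A 7-joint arm with a two-finger parallel gripper is mounted at the origin on the work surface. World frame = base frame: x ahead of the robot, y to its left, z up, the work surface at z = 0. Lengths are in m, angles in rad, forces in N, time in s.
With the tool pointing down it reaches from about 0.4 to 0.85 m from the base axis. Payload 10.4 kg.
Tool frame: the origin (TCP) lies between the finger pads; the fingertips stand 8 mm ahead of it and the grasp point (between the pads) lies 11 mm behind it; z points along the fingers, x is the direction in which the jaws open and shut, and the axes are right-handed (so a half turn about z gives the same grasp; the last joint's range is limited). The gripper opens to 87 mm and grips with 3 to 60 N. Pads are 19 mm wide; open, the fingers measure 117 mm over their backs; the gripper's body (75 mm by 190 mm) begins 51 mm behind the grasp point.
Start: joints at [1.29, 0.332, -0.065, 1.46, 0.022, 1.35, -0.088], TCP at [0.159, -0.604, 0.231] pointing down, gripper open.
Joint ranges: [-2.6, 2.6], [-0.5, 2.12], [-1.47, 1.34], [0.16, 2.42], [-1.27, 4.41], [0.06, 2.06], [-2.6, 2.6]. Speed limits (rad/s): [2.22, 2.22, 2.79, 2.79, 3.14, 3.14, 3.14].

## Interface

Orientations are given as a unit quaternion [x, y, z, w].
In Python, from bench import r, viewer gives the robot as it stands.
- The arm moves only by the tool apply_moves, never from a script. Its argument "increments" is a list of rows, each an object with "grip": the closure in counts, from 0 (fully open) to 255 (shut); "xyz": the shift along the tool's x, y, z in mm, a list of three; "rotation": the turn, a rotation vector about the tool's x, y, z in degrees, a list of three. A call has 1 to 5 rows; each row is the pose to reach, as a shift and turn from the pose measured when the call began, along the tool's axes at that moment; what a row does not reach only later rows make up. A row lasts 1/8 s, in which the tool goes at most 62.5 mm and 10.7 degrees, less where a joint would pass 70% of its speed; a pose out of reach is approached as far as the arm can. A call with a gripper value outside its range is refused whole. The fingers move at their own pace and stop on an object; "squeeze" is the grip in N (left out, the last holds). Time passes only in rows, so rows that repeat a pose let the fingers close. It gives the time, the measured TCP pose, the force and the opening at its end, in the units of the state.
- r.read_state(): the state, without advancing time (a new reading comes with each control period).
- viewer.camera(name): name is "scene" or "top"; returns a dict with "img" (384x512x3 uint8, blue, green, red), "range_z" (384x512 float32, m along the optical axis (not along the pixel's ray), 0 where there is no reading), "vertical_fov" (degrees; the focal length in pixels is half the picture's height over the tangent of half this angle, whatever the lens; pixels are square), "cx", "cy" (the principal point, pixels), "D" ([k1, k2, p1, p2, k3] as OpenCV has them; the pictures are not rectified), "rvec" (rotation vector, rad) and "tvec" (3), from world to camera coordinates, as OpenCV has them. Camera axes: x right, y down, z forward; pixel columns grow to the right and rows downward; lengths in m; the calibration is good to about 2 mm. A picture is of the moment at which its call begins.
- r.close_job(): hands the job in, once; it reports no verdict.
The state is a dict: "time": time; "joint_positions": joint angles; "joint_vel": joint speeds; "joint_torque": joint torques, N m; "ee_pos": TCP position; "eef_rot": TCP orientation; "ft_force": force on the tool from outside, world axes, zero at the start; "torque": the same for the moment, N m; "width": finger opening in m.
Only numpy, scipy, OpenCV 4.12 (cv2) and the standard library are available. Lean on these libraries where they do the work, as an engineer would, in place of code of your own. Each camera call takes 0.05 s, during which the arm holds its last target.

## Task

Make up a carrier of conduit boxes for the screwdriving station: first slide the empty carrier by its knob to the left-hand loading stop until it clicks in, then stand every box in a pocket of its own, the tall boxes first, in the row farther from the robot, and only then the short ones in the nearer row. Push a tapered plug from the wooden holder fully home in the neck of every box while the carrier is still at the loading stop, then slide the loaded carrier to the right-hand stop until it clicks in, with everything still in place. There may be three or four boxes (a spare plug may stay in the holder); leave the other things on the bench where they are.

Things in the scene. Friction and masses are not known exactly. Their poses are not given: they have to be found in the camera images.
- tall_a: tall grey plastic conduit box (may be absent), upright block 56 mm (own x) x 46 mm (own y) x 105 mm high, about 190 g, most of it in a 6 mm steel foot, with a round open neck standing up from the centre of its top: 33 mm outside, 27 mm bore, 26 mm high and 26 mm deep (the block below it is solid), so that its rim lies 131 mm above the underside. Origin: centre of its underside; z up. It fits a pocket either way round (half a turn)
- tall_b: tall grey plastic conduit box (may be absent), upright block 56 mm (own x) x 46 mm (own y) x 105 mm high, about 190 g, most of it in a 6 mm steel foot, with a round open neck standing up from the centre of its top: 33 mm outside, 27 mm bore, 26 mm high and 26 mm deep (the block below it is solid), so that its rim lies 131 mm above the underside. Origin: centre of its underside; z up. It fits a pocket either way round (half a turn)
- short_a: short grey plastic conduit box (may be absent), upright block 56 mm (own x) x 46 mm (own y) x 65 mm high, about 160 g, most of it in a 6 mm steel foot, with a round open neck standing up from the centre of its top: 33 mm outside, 27 mm bore, 26 mm high and 26 mm deep (the block below it is solid), so that its rim lies 91 mm above the underside. Origin: centre of its underside; z up. It fits a pocket either way round (half a turn)
- short_b: short grey plastic conduit box (may be absent), upright block 56 mm (own x) x 46 mm (own y) x 65 mm high, about 160 g, most of it in a 6 mm steel foot, with a round open neck standing up from the centre of its top: 33 mm outside, 27 mm bore, 26 mm high and 26 mm deep (the block below it is solid), so that its rim lies 91 mm above the underside. Origin: centre of its underside; z up. It fits a pocket either way round (half a turn)
- plug_a: black tapered plug, all four alike, any one fits any neck: a tapered stem 19 mm across at the tip, 25 mm at the top, 23 mm long, under a round ribbed head 34 mm across and 24 mm high (35 mm over the ribs); 25 g. Origin: centre of the stem's tip; z up along the plug, towards the head. Fully home its head rests on the neck's rim, the tip 23 mm below the rim. At the start it stands head up in a hole of the wooden holder, the head resting on the holder's top
- plug_b: black tapered plug, all four alike, any one fits any neck: a tapered stem 19 mm across at the tip, 25 mm at the top, 23 mm long, under a round ribbed head 34 mm across and 24 mm high (35 mm over the ribs); 25 g. Origin: centre of the stem's tip; z up along the plug, towards the head. Fully home its head rests on the neck's rim, the tip 23 mm below the rim. At the start it stands head up in a hole of the wooden holder, the head resting on the holder's top
- plug_c: black tapered plug, all four alike, any one fits any neck: a tapered stem 19 mm across at the tip, 25 mm at the top, 23 mm long, under a round ribbed head 34 mm across and 24 mm high (35 mm over the ribs); 25 g. Origin: centre of the stem's tip; z up along the plug, towards the head. Fully home its head rests on the neck's rim, the tip 23 mm below the rim. At the start it stands head up in a hole of the wooden holder, the head resting on the holder's top
- plug_d: black tapered plug, all four alike, any one fits any neck: a tapered stem 19 mm across at the tip, 25 mm at the top, 23 mm long, under a round ribbed head 34 mm across and 24 mm high (35 mm over the ribs); 25 g. Origin: centre of the stem's tip; z up along the plug, towards the head. Fully home its head rests on the neck's rim, the tip 23 mm below the rim. At the start it stands head up in a hole of the wooden holder, the head resting on the holder's top
- holder: fixed wooden plug holder, 210 mm (own x) x 50 mm (own y) x 28 mm high, one row of four 29 mm holes 50 mm apart along own x. Origin: centre of its underside
- carrier (a joint): position of the carrier along its slide, m: 0 at the left-hand loading stop, 0.200 at the right-hand screwdriving stop, growing as the carrier moves to the right (own -y of the points on it). At each of the two stops a spring plunger drops in between two pins, draws the carrier in from up to 4 mm off centre and holds it until pulled with about 6 N; a buffer stops the carrier 3 mm beyond each. In between it slides with about 1 N. It starts somewhere in between
- deck (a point): centre of the carrier's top face. The carrier is a white plate 170 mm (own x, away from the robot) x 185 mm (own y, along the slide, to the left) x 24 mm, top 50 mm above the bench, with 2 x 2 rectangular pockets 12 mm deep, each 62 mm (own x) x 52 mm (own y)
- far_left (a point): floor centre of the left pocket of the far row (farther from the robot; for tall boxes), 38 mm above the bench; axes as the carrier's. Pocket centres lie 85 mm apart along own x and 90 mm along own y
- far_right (a point): floor centre of the right pocket of the far row (farther from the robot; for tall boxes), 38 mm above the bench; axes as the carrier's. Pocket centres lie 85 mm apart along own x and 90 mm along own y
- near_left (a point): floor centre of the left pocket of the near row (nearer the robot; for short boxes), 38 mm above the bench; axes as the carrier's. Pocket centres lie 85 mm apart along own x and 90 mm along own y
- near_right (a point): floor centre of the right pocket of the near row (nearer the robot; for short boxes), 38 mm above the bench; axes as the carrier's. Pocket centres lie 85 mm apart along own x and 90 mm along own y
- knob (a point): middle of the carrier's black push knob, an upright cylinder 28 mm across and 36 mm high (from 80 to 116 mm above the bench) on a 14 mm post, beyond the left end of the carrier, 130 mm from its centre
- contactor: white contactor, a plain block 56 x 46 x 72 mm without a neck, standing among the conduit boxes; not part of the job. Origin: centre of its underside
- tape: black roll of tape, 68 mm across, 19 mm high, lying flat; bystander. Origin: centre of its underside
- screw_tray: small blue open tray of screws, 90 x 70 x 30 mm; bystander. Origin: centre of its underside
- gland_nut: brass hexagon gland nut, 40 mm across corners, 12 mm high, lying flat; bystander. Origin: centre of its underside
Things that resemble listed ones, but are neither listed nor needed, are in the scene too. Leave any blue look-alike of the plug_b alone. What is shaped like the short_b but green is not meant.

How it is judged:
By the outcome, as a careful person would: the job done as asked, in the order asked, and still so for the second after the job is handed in, with the robot touching nothing.
Of tall_a, tall_b, short_a, short_b only 3 to 4 are there at a start; the rules pass over those that are not, and their reading is None.
At some moment in a run one of tall_a, tall_b, short_a, short_b may be knocked a few centimetres aside while the robot is not near it.
It also fails if it takes over 210 s, if anything falls off the work surface, if the arm or the gripper's body presses on something with over 40 N, if the wrist force passes 120 N, or if a joint passes its speed limit or range.

## Working session

There is one attempt and no reset: what is moved stays moved. The work goes in short steps, Python scripts to look and compute and a tool call to move; the robot and the scene stay as the last step left them, time stands still between calls to the robot, and variables do not carry over. Pictures are saved under pics/ and viewed, and the job is handed in when it is done.

Besides the shell and the picture viewer there is one more tool, called after "Call:" as name(argument=value, ...) on one line, values as JSON. apply_moves: Moves the arm, as the interface text tells. Its arguments: {"type":"object","properties":{"increments":{"type":"array","items":{"type":"object","properties":{"grip":{"type":"number"},"xyz":{"type":"array","items":{"type":"number"}},"rotation":{"type":"array","items":{"type":"number"}}}}},"squeeze":{"type":"number"}},"required":["increments"]}

```bash
mkdir -p pics; ls; cat > h.py <<'E'
import numpy as np, cv2
from bench import r, viewer
from scipy.spatial.transform import Rotation as R
def cam(n):
    c=viewer.camera(n); h,w=c['img'].shape[:2]
    f=h/2/np.tan(np.radians(c['vertical_fov'])/2)
    c['K']=np.array([[f,0,c['cx']],[0,f,c['cy']],[0,0,1]]); c['D']=np.array(c['D'],float)
    c['Rm']=cv2.Rodrigues(np.array(c['rvec'],float))[0]; c['t']=np.array(c['tvec'],float).ravel()
    np.save('last_%s.npy'%n,c,allow_pickle=True)
    return c
def load(n): return np.load('last_%s.npy'%n,allow_pickle=True).item()
def world(c,uv,d=None):
    uv=np.atleast_2d(np.array(uv,float))
    n=cv2.undistortPoints(uv[:,None],c['K'],c['D'])[:,0]
    if d is None: d=np.array([c['range_z'][int(round(v)),int(round(u))] for u,v in uv])
    P=np.c_[n,np.ones(len(n))]*np.asarray(d)[:,None]
    return (P-c['t'])@c['Rm']
def atz(c,uv,z):
    uv=np.atleast_2d(np.array(uv,float))
    n=cv2.undistortPoints(uv[:,None],c['K'],c['D'])[:,0]
    d=np.c_[n,np.ones(len(n))]@c['Rm']; o=-c['Rm'].T@c['t']
    return o+d*((z-o[2])/d[:,2])[:,None]
def cloud(c):
    h,w=c['range_z'].shape
    u,v=np.meshgrid(np.arange(w),np.arange(h))
    P=world(c,np.c_[u.ravel(),v.ravel()],c['range_z'].ravel()).reshape(h,w,3)
    P[c['range_z']==0]=np.nan
    return P
def px(c,P):
    return cv2.projectPoints(np.atleast_2d(np.array(P,float)),np.array(c['rvec'],float),c['t'],c['K'],c['D'])[0][:,0]
def save(c,name,box=None,s=1):
    im=c['img']
    if box: im=im[box[1]:box[3],box[0]:box[2]]
    im=cv2.resize(im,None,fx=s,fy=s,interpolation=cv2.INTER_CUBIC); cv2.imwrite('pics/'+name,im)
def tool(P):
    s=r.read_state(); M=R.from_quat(s['eef_rot']); 
    return 1000*M.inv().apply(np.array(P)-s['ee_pos'])
E
python3 - <<'E'
from h import *
print(r.read_state())
for n in('scene','top'):
    c=cam(n); save(c,n+'0.png',s=1.5); print(n,-c['Rm'].T@c['t'],c['Rm'].round(2).tolist())
E
```

```text
pics
{'time': 0.0, 'joint_positions': array([ 1.29038374,  0.33284179, -0.0647067 ,  1.46095967,  0.02161386,
        1.34987269, -0.08849374]), 'joint_vel': array([ 0.00221755,  0.00025843,  0.00109712,  0.00218126,  0.00078619,
       -0.0006775 ,  0.0013877 ]), 'joint_torque': array([-5.46056926e-04, -6.23254108e+01,  2.42479640e-02, -3.89890158e+01,
       -6.14098390e-02,  3.98273289e-02,  1.26004902e-04]), 'ee_pos': array([ 0.15925258, -0.60398276,  0.22976396]), 'eef_rot': array([ 7.92149368e-01, -6.10326879e-01, -5.71100590e-04, -3.92053228e-04]), 'ft_force': array([-0.62654065,  0.06157521, -0.44332511]), 'torque': array([-0.00065136, -0.00441082,  0.04522174]), 'width': 0.087025860173296}
scene [ 1.17834004 -0.33012594  0.70658564] [[0.37, 0.93, 0.02], [0.61, -0.22, -0.76], [-0.7, 0.29, -0.65]]
top [ 0.42041781 -0.03447115  1.32360273] [[-0.01, -1.0, 0.02], [-1.0, 0.0, -0.05], [0.05, -0.02, -1.0]]
```

View pics/scene0.png

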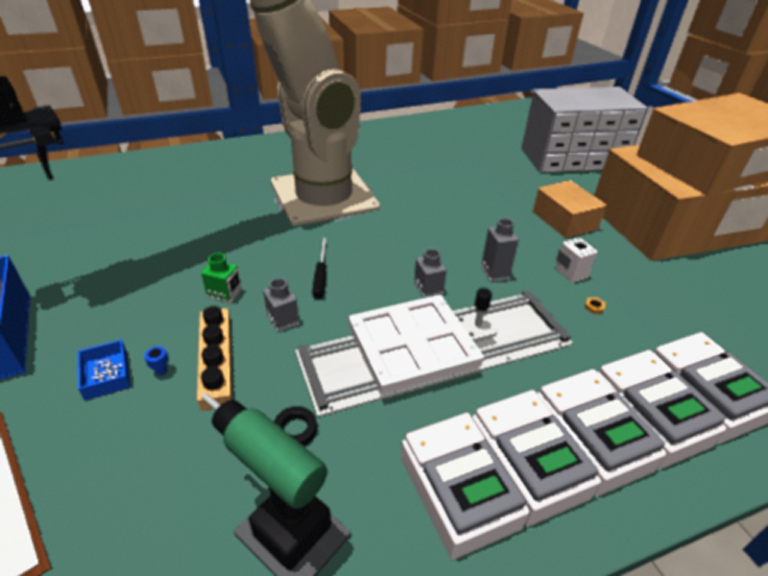

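View pics/top0.png

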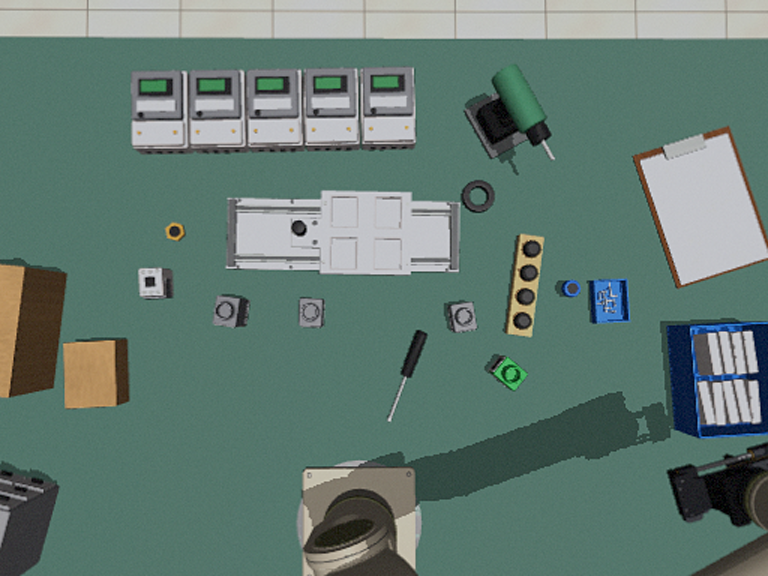

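The top view shows one tall box at (230,312), two shorts at (312,312) and (461,317), and four plugs in the holder at about (525,285). The knob is at (299,228). The green box and blue plug are decoys. Next I'll measure them.

```bash
cat > meas.py <<'E'
from h import *
def run(c,regs):
    P=cloud(c); 
    for name,(x0,x1,y0,y1,z0,z1) in regs.items():
        m=(P[...,0]>x0)&(P[...,0]<x1)&(P[...,1]>y0)&(P[...,1]<y1)&(P[...,2]>z0)&(P[...,2]<z1)
        Q=P[m]
        if len(Q)<4: print(name,len(Q)); continue
        (cx,cy),(w,h),a=cv2.minAreaRect((Q[:,:2]*1000).astype(np.float32))
        print(name,len(Q),'rect c',round(cx,1),round(cy,1),'sz',round(w,1),round(h,1),'ang',round(a,1),'mean',(Q.mean(0)*1000).round(1),'zmed',round(np.median(Q[:,2])*1000,1))
E
python3 - <<'E'
from meas import *
c=load('top'); P=cloud(c)
for n,u,v in [('tall',230,312),('s1',312,312),('s2',461,317),('knob',299,228),('p1',531,249),('p2',528,273),('p3',525,297),('p4',522,321),('cont',152,282),('deck',366,232)]:
    print(n,(P[int(v/1.5),int(u/1.5)]*1000).round(1))
save(c,'topz1.png',(80,110,380,270),2.6)
s=load('scene'); save(s,'scz1.png',(120,130,420,290),2.6)
E
```

```text
tall [436.2 238.7 131.3]
s1 [436.2  89.6  64.8]
s2 [ 425.7 -209.    60.6]
knob [597.6 110.3 118.8]
p1 [ 563.6 -357.6   46.4]
p2 [ 513.8 -349.3   52. ]
p3 [ 464.7 -341.4   56. ]
p4 [ 416.  -336.2   48.7]
cont [497.  404.9  76.9]
deck [601.8 -18.9  46. ]
```

View pics/topz1.png

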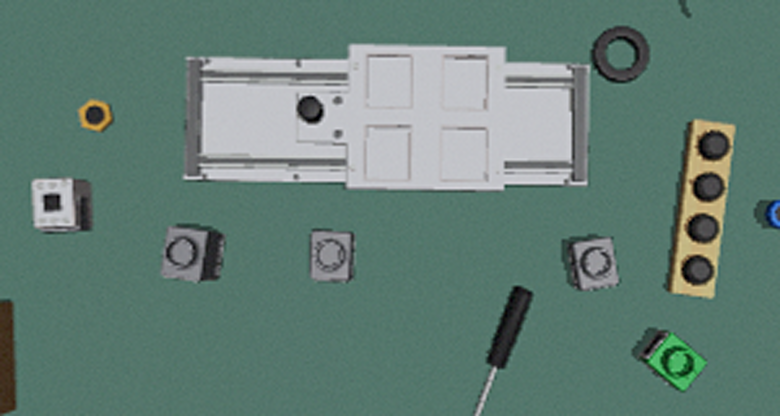

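```bash
python3 - <<'E'
from meas import *
c=load('top')
run(c,{'tallbody':(.39,.49,.19,.28,.093,.118),'tallneck':(.39,.49,.19,.28,.122,.145),
's1body':(.38,.49,.04,.14,.055,.075),'s1neck':(.38,.49,.04,.14,.082,.1),
's2body':(.38,.48,-.26,-.16,.055,.075),'s2neck':(.38,.48,-.26,-.16,.082,.1),
'knob':(.56,.64,.08,.14,.105,.13),'deck':(.48,.72,-.13,.08,.042,.058),
'p1':(.535,.59,-.39,-.32,.042,.065),'p2':(.487,.537,-.39,-.32,.042,.065),'p3':(.44,.488,-.38,-.31,.042,.065),'p4':(.39,.44,-.38,-.31,.042,.065)})
# pixel edges: neck outline ellipses by reading pixels at known z
k=1/2.6
def f(u,v): return (80+u*k-.3,110+v*k-.3)
for n,u,v,z in [('knob',310,109,.116),('tallneck',182,252,.131),('s1neck',331,254,.091),('s2neck',597,262,.091),('p1',714,145,.052),('p2',708,186,.052),('p3',703,228,.052),('p4',698,270,.052)]:
    print(n,(atz(c,[f(u,v)],z)*1000).round(1))
for n,pts,z in [('deck',[(349,45),(505,47),(503,190),(347,187)],.05),('tall',[(170,226),(211,231),(203,281),(162,276)],.105),('s1',[(313,230),(353,233),(350,281),(310,279)],.065),('s2',[(569,243),(611,237),(619,284),(575,290)],.065),('rail',[(187,58),(588,66),(586,185),(184,180)],.02)]:
    q=atz(c,[f(*p) for p in pts],z)*1000
    e=[q[1]-q[0],q[2]-q[1],q[3]-q[2],q[0]-q[3]]
    print(n,q[:,:2].round(0).tolist(),'c',q.mean(0).round(1),[round(float(np.hypot(*x[:2])),1) for x in e],[round(float(np.degrees(np.arctan2(x[1],x[0]))),1) for x in e])
E
```

```text
tallbody 264 rect c 439.4 253.0 sz 46.8 56.7 ang 81.1 mean [439.1 250.3 103.5] zmed 103.1
tallneck 43 rect c 440.6 252.5 sz 30.8 31.2 ang 89.5 mean [440.6 250.8 128.6] zmed 129.1
s1body 252 rect c 436.0 93.6 sz 45.5 57.5 ang 86.3 mean [436.   92.6  63.3] zmed 63.1
s1neck 34 rect c 436.1 93.1 sz 29.5 29.7 ang 88.3 mean [436.3  93.9  88.5] zmed 89.1
s2body 242 rect c 425.6 -214.8 sz 56.8 46.8 ang 9.2 mean [ 426.  -213.5   63. ] zmed 63.0
s2neck 32 rect c 425.6 -214.1 sz 30.3 29.6 ang 89.8 mean [ 425.8 -213.3   89.3] zmed 89.8
knob 69 rect c 601.5 111.1 sz 24.0 23.2 ang 3.6 mean [601.3 111.  113.3] zmed 113.2
deck 1978 rect c 599.5 -17.9 sz 185.1 171.1 ang 88.9 mean [599.4 -16.8  47.9] zmed 47.9
p1 103 rect c 565.5 -360.3 sz 32.3 32.3 ang 42.7 mean [ 565.2 -359.4   49.4] zmed 49.2
p2 101 rect c 515.3 -352.9 sz 32.6 31.6 ang 39.1 mean [ 516.  -352.4   49.3] zmed 49.5
p3 101 rect c 466.6 -345.3 sz 31.8 32.7 ang 26.4 mean [ 466.6 -345.5   49.5] zmed 49.8
p4 101 rect c 417.1 -338.4 sz 32.4 33.4 ang 23.1 mean [ 417.6 -338.4   49.8] zmed 49.9
knob [[599.1 110.8 116. ]]
tallneck [[440.2 248.2 
[... 211 characters left out ...]
111.0], [513.0, -108.0], [517.0, 75.0]] c [599.  -17.6  50. ] [184.2, 169.6, 183.2, 168.0] [-90.8, 178.8, 88.7, -0.8]
tall [[470.0, 268.0], [464.0, 222.0], [408.0, 231.0], [414.0, 276.0]] c [438.9 249.3 105. ] [45.9, 56.4, 45.8, 56.3] [-97.2, 171.3, 82.7, -8.6]
s1 [[466.0, 113.0], [462.0, 67.0], [407.0, 71.0], [409.0, 117.0]] c [436.1  92.   65. ] [46.3, 55.5, 46.1, 56.6] [-94.6, 176.4, 86.8, -3.4]
s2 [[449.0, -183.0], [456.0, -232.0], [402.0, -241.0], [395.0, -190.0]] c [ 425.6 -211.3   65. ] [49.4, 55.2, 51.6, 54.9] [-82.2, -171.0, 97.4, 6.7]
rail [[675.0, 270.0], [665.0, -214.0], [520.0, -210.0], [528.0, 273.0]] c [597.2  29.9  20. ] [483.7, 144.6, 482.4, 147.2] [-91.2, 178.4, 89.1, -1.0]
```

View pics/scz1.png

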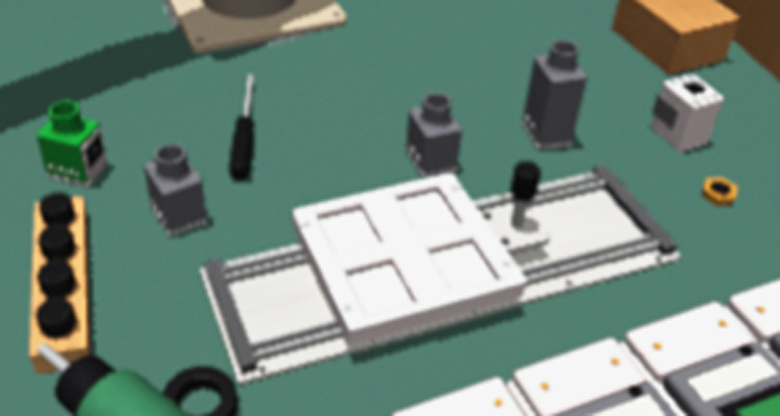

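```bash
python3 - <<'E'
from h import *
c=load('top'); save(c,'g1.png',(400,270,512,384),5)
c=load('scene'); save(c,'g2.png',(0,30,120,140),5)
E
```

```text
(no output)
```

View pics/g1.png

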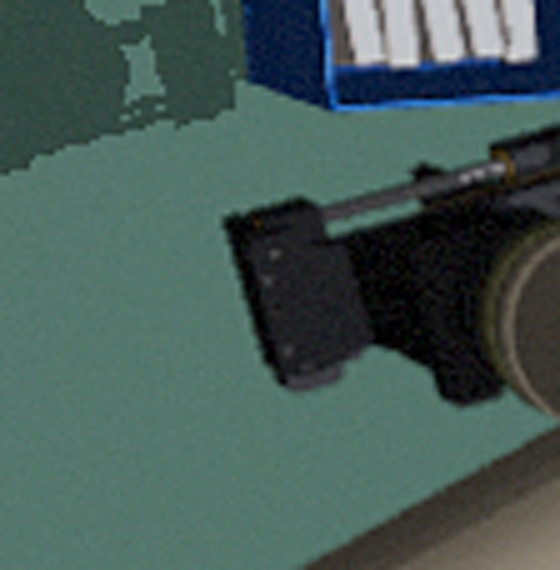

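View pics/g2.png

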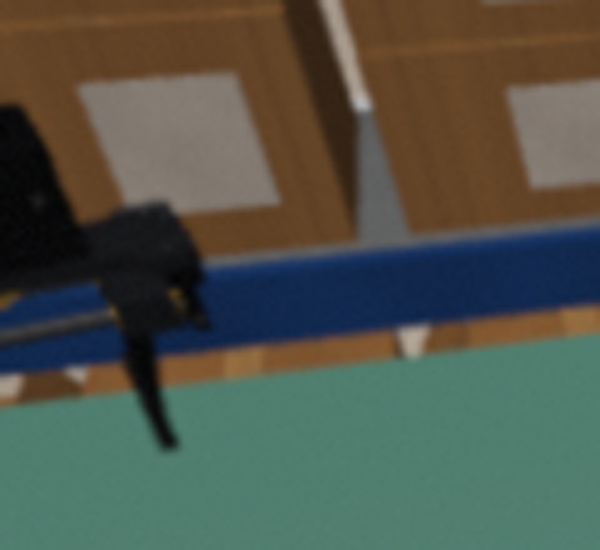

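```bash
cat > go.py <<'E'
from h import *
import sys
# args: x y z(mm) yaw of tool x (deg)
def go(x,y,z,yaw):
    s=r.read_state(); M=R.from_quat(s['eef_rot']); p=np.array(s['ee_pos'])*1000
    cur=np.degrees(np.arctan2(*M.as_matrix()[[1,0],0]))
    best=(yaw-cur+90)%180-90+cur
    T=R.from_euler('z',best,degrees=True)*R.from_euler('x',180,degrees=True)
    d=M.inv().apply(np.array([x,y,z])-p); rv=(M.inv()*T).as_rotvec(degrees=True)
    print('t',round(s['time'],2),'pos',p.round(1),'yaw',round(cur,1),'w',round(s['width']*1000,1),'F',np.round(s['ft_force'],1),'j7',round(s['joint_positions'][6],2))
    print('-> xyz',d.round(1).tolist(),'rot',rv.round(1).tolist())
if __name__=='__main__':
    a=list(map(float,sys.argv[1:]))
    for i in range(0,len(a),4): go(*a[i:i+4])
E
python3 go.py 600.5 111 230 -91 0 0 230 -91
```

```text
t 0.1 pos [ 159.3 -604.   229.9] yaw -75.2 w 87.0 F [-0.1  0.1  0.8] j7 -0.09
-> xyz [-578.9, -609.0, 0.5] rot [0.0, 0.1, 15.8]
t 0.1 pos [ 159.3 -604.   229.9] yaw -75.2 w 87.0 F [-0.1  0.1  0.8] j7 -0.09
-> xyz [-624.7, -0.0, 0.6] rot [0.0, 0.1, 15.8]
```

Call:
apply_moves(increments=[{"grip": 0, "xyz": [-41, -43, 0], "rotation": [0, 0, 8]}, {"grip": 0, "xyz": [-82, -87, 0], "rotation": [0, 0, 15.8]}, {"grip": 0, "xyz": [-124, -130, 0], "rotation": [0, 0, 15.8]}, {"grip": 0, "xyz": [-165, -174, 0], "rotation": [0, 0, 15.8]}, {"grip": 0, "xyz": [-207, -217, 0], "rotation": [0, 0, 15.8]}])

```text
time: 0.72
ee_pos: [0.317, -0.3466, 0.2299]
eef_rot: [-0.701, 0.713, 0.001, 0.0]
ft_force: [0.8, -1.1, 0.4]
width: 0.0869
```

Call:
apply_moves(increments=[{"grip": 0, "xyz": [-46, -28, 0], "rotation": [0, 0, 0]}, {"grip": 0, "xyz": [-93, -55, 0], "rotation": [0, 0, 0]}, {"grip": 0, "xyz": [-139, -83, 0], "rotation": [0, 0, 0]}, {"grip": 0, "xyz": [-186, -110, 0], "rotation": [0, 0, 0]}, {"grip": 0, "xyz": [-232, -138, 0], "rotation": [0, 0, 0]}])

```text
time: 1.35
ee_pos: [0.4596, -0.1155, 0.2301]
eef_rot: [-0.701, 0.713, 0.0, 0.0]
ft_force: [0.3, 0.1, -0.1]
width: 0.0871
```

```bash
python3 go.py 600.5 111 220 -91 600.5 111 90 -91
```

```text
t 1.35 pos [ 459.6 -115.5  230.1] yaw -91.0 w 87.1 F [ 0.3  0.1 -0.1] j7 -1.45
-> xyz [-229.0, -136.8, 10.2] rot [0.0, 0.0, -0.0]
t 1.35 pos [ 459.6 -115.5  230.1] yaw -91.0 w 87.1 F [ 0.3  0.1 -0.1] j7 -1.45
-> xyz [-228.9, -136.9, 140.2] rot [0.0, 0.0, -0.0]
```

Call:
apply_moves(increments=[{"grip": 0, "xyz": [-50, -30, 0]}, {"grip": 0, "xyz": [-100, -60, 0]}, {"grip": 0, "xyz": [-150, -90, 5]}, {"grip": 0, "xyz": [-200, -120, 8]}, {"grip": 0, "xyz": [-229, -137, 10]}])

```text
$.increments[0]: bad value
```

Call:
apply_moves(increments=[{"grip": 0, "xyz": [0, 0, 30]}, {"grip": 0, "xyz": [0, 0, 70]}, {"grip": 0, "xyz": [0, 0, 110]}, {"grip": 0, "xyz": [0, 0, 129]}, {"grip": 0, "xyz": [0, 0, 129]}])

```text
$.increments[0]: bad value
```

Call:
apply_moves(increments=[{"grip": 255, "xyz": [0, 0, 0]}, {"grip": 255, "xyz": [0, 0, 0]}, {"grip": 255, "xyz": [0, 0, 0]}, {"grip": 255, "xyz": [0, 0, 0]}, {"grip": 255, "xyz": [0, 0, 0]}], squeeze=15)

```text
$.increments[0]: bad value
```

```bash
python3 go.py 600.5 111 90 -91; python3 - <<'E'
from meas import *
c=cam('scene'); save(c,'sc2.png',(180,80,440,280),3)
E
```

```text
t 1.35 pos [ 459.6 -115.5  230.1] yaw -91.0 w 87.1 F [ 0.3  0.1 -0.1] j7 -1.45
-> xyz [-228.9, -136.9, 140.2] rot [0.0, 0.0, -0.0]
```

View pics/sc2.png

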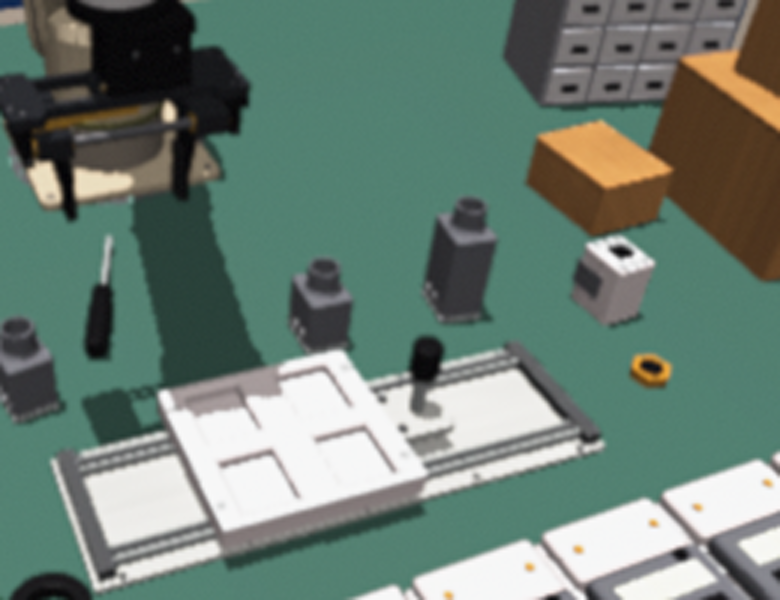

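All three calls were refused because the rotation key was missing, so nothing moved. The picture confirms the gripper body is wide along the jaw direction. I'll repeat the calls with rotation included.

Call:
apply_moves(increments=[{"grip": 0, "xyz": [-50, -30, 0], "rotation": [0, 0, 0]}, {"grip": 0, "xyz": [-100, -60, 0], "rotation": [0, 0, 0]}, {"grip": 0, "xyz": [-150, -90, 5], "rotation": [0, 0, 0]}, {"grip": 0, "xyz": [-200, -120, 8], "rotation": [0, 0, 0]}, {"grip": 0, "xyz": [-229, -137, 10], "rotation": [0, 0, 0]}])

```text
time: 2.02
ee_pos: [0.6024, 0.1221, 0.2205]
eef_rot: [-0.704, 0.71, 0.002, 0.002]
ft_force: [-0.2, 0.0, 0.4]
width: 0.0867
```

Call:
apply_moves(increments=[{"grip": 0, "xyz": [0, 0, 30], "rotation": [0, 0, 0]}, {"grip": 0, "xyz": [0, 0, 70], "rotation": [0, 0, 0]}, {"grip": 0, "xyz": [0, 0, 110], "rotation": [0, 0, 0]}, {"grip": 0, "xyz": [0, 0, 129], "rotation": [0, 0, 0]}, {"grip": 0, "xyz": [0, 0, 129], "rotation": [0, 0, 0]}])

```text
time: 2.65
ee_pos: [0.6019, 0.1225, 0.0906]
eef_rot: [-0.704, 0.71, 0.002, 0.001]
ft_force: [0.4, -0.4, 0.9]
width: 0.0869
```

Call:
apply_moves(increments=[{"grip": 255, "xyz": [0, 0, 0], "rotation": [0, 0, 0]}, {"grip": 255, "xyz": [0, 0, 0], "rotation": [0, 0, 0]}, {"grip": 255, "xyz": [0, 0, 0], "rotation": [0, 0, 0]}, {"grip": 255, "xyz": [0, 0, 0], "rotation": [0, 0, 0]}, {"grip": 255, "xyz": [0, 0, 0], "rotation": [0, 0, 0]}], squeeze=15)

```text
time: 3.28
ee_pos: [0.6019, 0.1224, 0.0907]
eef_rot: [-0.704, 0.71, 0.002, 0.001]
ft_force: [0.5, -0.2, 1.4]
width: 0.045
```

```bash
python3 go.py 600.5 111 90 -91 603.3 258 90 -91; python3 - <<'E'
from meas import *
c=cam('scene'); save(c,'sc3.png',(180,80,440,280),3)
E
```

```text
t 3.27 pos [601.9 122.4  90.7] yaw -90.5 w 45.0 F [ 0.5 -0.2  1.4] j7 -2.09
-> xyz [11.4, 1.3, 0.7] rot [0.1, 0.2, 0.5]
t 3.27 pos [601.9 122.4  90.7] yaw -90.5 w 45.0 F [ 0.5 -0.2  1.4] j7 -2.09
-> xyz [-135.6, -0.3, 1.3] rot [0.1, 0.2, 0.5]
```

View pics/sc3.png

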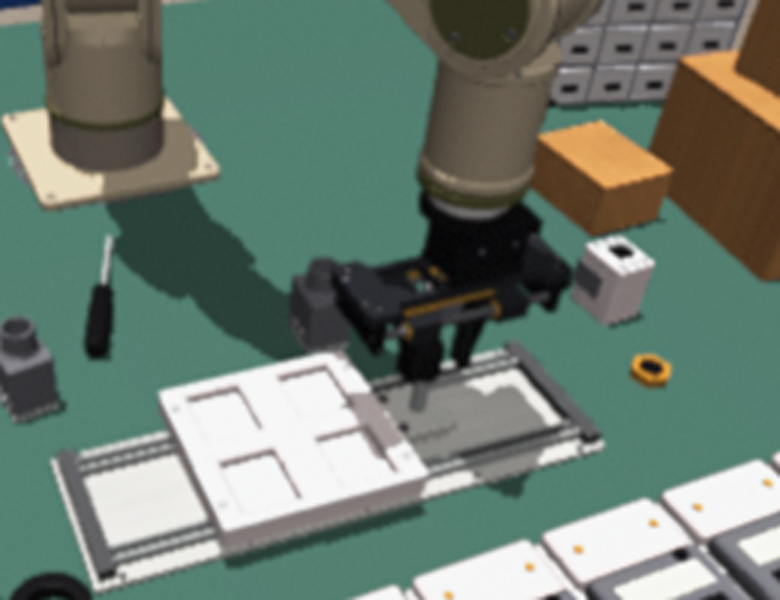

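Call:
apply_moves(increments=[{"grip": 255, "xyz": [0, 0, 0], "rotation": [0, 0, 0]}, {"grip": 255, "xyz": [0, 0, 0], "rotation": [0, 0, 0]}, {"grip": 255, "xyz": [0, 0, 0], "rotation": [0, 0, 0]}, {"grip": 255, "xyz": [-20, 0, 0], "rotation": [0, 0, 0]}, {"grip": 255, "xyz": [-20, 0, 0], "rotation": [0, 0, 0]}])

```text
time: 3.95
ee_pos: [0.6024, 0.1448, 0.0907]
eef_rot: [-0.705, 0.709, 0.002, 0.002]
ft_force: [3.0, -0.5, -2.5]
width: 0.0277
```

```bash
python3 go.py 603.3 258 90 -91; python3 - <<'E'
from meas import *
c=cam('top'); run(c,{'deck':(.48,.72,-.15,.12,.042,.058)})
E
```

```text
t 3.95 pos [602.4 144.8  90.7] yaw -90.3 w 27.7 F [ 3.  -0.5 -2.5] j7 -2.12
-> xyz [-113.2, -0.3, 1.4] rot [0.0, 0.4, 0.7]
deck 1565 rect c 600.4 13.5 sz 181.7 170.5 ang 89.6 mean [605.3  -4.2  47.9] zmed 47.8
```

Call:
apply_moves(increments=[{"grip": 255, "xyz": [-25, 0, 0], "rotation": [0, 0, 0]}, {"grip": 255, "xyz": [-50, 0, 0], "rotation": [0, 0, 0]}, {"grip": 255, "xyz": [-75, 0, 0], "rotation": [0, 0, 0]}, {"grip": 255, "xyz": [-92, 0, 0], "rotation": [0, 0, 0]}, {"grip": 255, "xyz": [-96, 0, 0], "rotation": [0, 0, 0]}])

```text
time: 4.62
ee_pos: [0.6041, 0.2407, 0.0908]
eef_rot: [-0.705, 0.709, 0.002, 0.003]
ft_force: [8.0, -4.4, -4.9]
width: 0.0277
```

```bash
python3 go.py 603.3 258 90 -91; python3 - <<'E'
from h import *
c=cam('top'); save(c,'t4.png',(130,120,330,195),4); print(px(c,[[.6,.26,.02]]))
E
```

```text
t 4.62 pos [604.1 240.7  90.8] yaw -90.3 w 27.7 F [ 8.  -4.4 -4.9] j7 -2.27
-> xyz [-17.3, 0.9, 0.9] rot [-0.1, 0.3, 0.7]
[[154.70024472 155.95012828]]
```

View pics/t4.png

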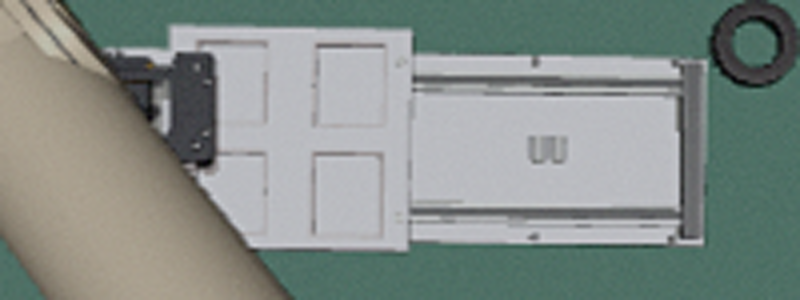

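Call:
apply_moves(increments=[{"grip": 255, "xyz": [-4, 0.5, 0], "rotation": [0, 0, 0]}, {"grip": 255, "xyz": [-8, 1, 0], "rotation": [0, 0, 0]}, {"grip": 255, "xyz": [-12, 1, 0], "rotation": [0, 0, 0]}, {"grip": 255, "xyz": [-12, 1, 0], "rotation": [0, 0, 0]}])

```text
time: 5.18
ee_pos: [0.6044, 0.2437, 0.0904]
eef_rot: [-0.703, 0.712, -0.002, -0.003]
ft_force: [-5.0, -25.4, 10.6]
width: 0.0274
```

```bash
python3 go.py 603.3 258 90 -91; python3 - <<'E'
from h import *
c=load('top')
print(atz(c,[[130+546/4-.4,120+150/4-.4],[130+534/4,120+150/4],[130+562/4,120+150/4]],.022))
E
```

```text
t 5.17 pos [604.4 243.7  90.4] yaw -90.7 w 27.4 F [ -5.  -25.4  10.6] j7 -2.29
-> xyz [-14.3, 1.3, 0.3] rot [0.0, -0.4, 0.3]
[[ 0.59524707 -0.08774243  0.022     ]
 [ 0.59400994 -0.07958595  0.022     ]
 [ 0.59394976 -0.10152895  0.022     ]]
```

Call:
apply_moves(increments=[{"grip": 255, "xyz": [2.5, 0, 0], "rotation": [0, 0, 0]}, {"grip": 0, "xyz": [2.5, 0, 0], "rotation": [0, 0, 0]}, {"grip": 0, "xyz": [2.5, 0, 0], "rotation": [0, 0, 0]}, {"grip": 0, "xyz": [2.5, 0, 0], "rotation": [0, 0, 0]}, {"grip": 0, "xyz": [2.5, 0, 0], "rotation": [0, 0, 0]}])

```text
time: 5.8
ee_pos: [0.6042, 0.2416, 0.0904]
eef_rot: [-0.703, 0.711, -0.002, -0.003]
ft_force: [-0.2, 0.4, -0.2]
width: 0.0603
```

Call:
apply_moves(increments=[{"grip": 0, "xyz": [0, 0, -10], "rotation": [0, 0, 0]}, {"grip": 0, "xyz": [0, 0, -60], "rotation": [0, 0, 0]}, {"grip": 0, "xyz": [0, 0, -120], "rotation": [0, 0, 0]}, {"grip": 0, "xyz": [0, 0, -160], "rotation": [0, 0, 10]}, {"grip": 0, "xyz": [0, 0, -160], "rotation": [0, 0, 20]}])

```text
time: 6.42
ee_pos: [0.6055, 0.2439, 0.2555]
eef_rot: [-0.566, 0.824, -0.003, 0.001]
ft_force: [0.0, -0.0, -0.8]
width: 0.0865
```

```bash
python3 go.py 437 247 250 83; python3 - <<'E'
from meas import *
c=cam('top'); run(c,{'deck':(.48,.72,-.15,.22,.042,.058)}); save(c,'t5.png',(100,110,330,270),3.4)
E
```

```text
t 6.42 pos [605.5 243.9 255.5] yaw -111.0 w 86.5 F [ 0.  -0.  -0.8] j7 -2.57
-> xyz [57.5, 158.4, 4.5] rot [-0.4, -0.1, -14.0]
deck 1989 rect c 601.1 117.3 sz 199.9 170.7 ang 89.5 mean [601.1 108.4  47.8] zmed 47.8
```

View pics/t5.png

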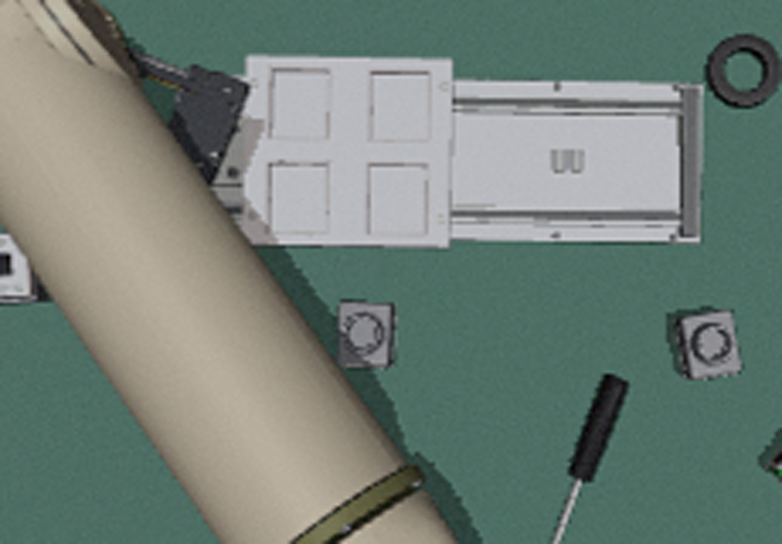

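Call:
apply_moves(increments=[{"grip": 0, "xyz": [12, 33, 0], "rotation": [0, 0, -10]}, {"grip": 0, "xyz": [24, 66, 0], "rotation": [0, 0, -20]}, {"grip": 0, "xyz": [36, 100, 0], "rotation": [0, 0, -30]}, {"grip": 0, "xyz": [48, 132, 0], "rotation": [0, 0, -40]}, {"grip": 0, "xyz": [57, 158, 0], "rotation": [0, 0, -50]}])

```text
time: 7.1
ee_pos: [0.4355, 0.2484, 0.2528]
eef_rot: [0.862, -0.507, 0.003, 0.002]
ft_force: [-0.6, -0.1, 0.4]
width: 0.087
```

Call:
apply_moves(increments=[{"grip": 0, "xyz": [0, 0, 0], "rotation": [0, 0, -10]}, {"grip": 0, "xyz": [0, 0, 0], "rotation": [0, 0, -20]}, {"grip": 0, "xyz": [0, 0, 0], "rotation": [0, 0, -30]}, {"grip": 0, "xyz": [0, 0, 0], "rotation": [0, 0, -40]}, {"grip": 0, "xyz": [0, 0, 0], "rotation": [0, 0, -50]}])

```text
time: 7.72
ee_pos: [0.4352, 0.2484, 0.2529]
eef_rot: [0.996, -0.091, 0.002, 0.003]
ft_force: [0.6, -0.1, -0.6]
width: 0.087
```

Call:
apply_moves(increments=[{"grip": 0, "xyz": [0, 0, 0], "rotation": [0, 0, -10]}, {"grip": 0, "xyz": [0, 0, 0], "rotation": [0, 0, -20]}, {"grip": 0, "xyz": [0, 0, 0], "rotation": [0, 0, -30]}, {"grip": 0, "xyz": [0, 0, 0], "rotation": [0, 0, -40]}, {"grip": 0, "xyz": [0, 0, 0], "rotation": [0, 0, -50]}])

```text
time: 8.35
ee_pos: [0.4349, 0.2484, 0.253]
eef_rot: [0.939, 0.343, 0.0, 0.004]
ft_force: [1.1, 0.2, -0.4]
width: 0.0869
```

```bash
python3 go.py 437 247 250 83; python3 - <<'E'
from meas import *
c=cam('scene'); save(c,'s6.png',(150,80,450,280),2.6)
c=cam('top'); save(c,'t6.png',(100,110,330,270),3.4)
E
```

```text
t 8.35 pos [434.9 248.4 253. ] yaw 40.1 w 86.9 F [ 1.1  0.2 -0.4] j7 -0.01
-> xyz [0.7, 2.4, 3.0] rot [0.3, 0.2, -42.9]
```

View pics/s6.png

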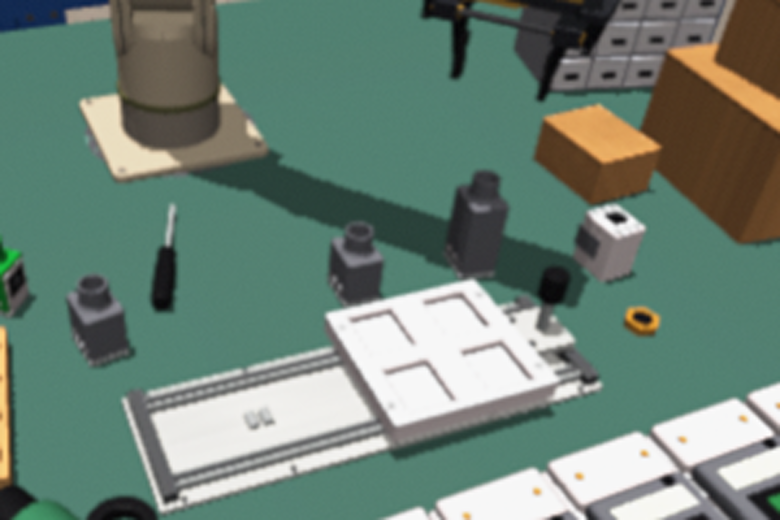

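View pics/t6.png

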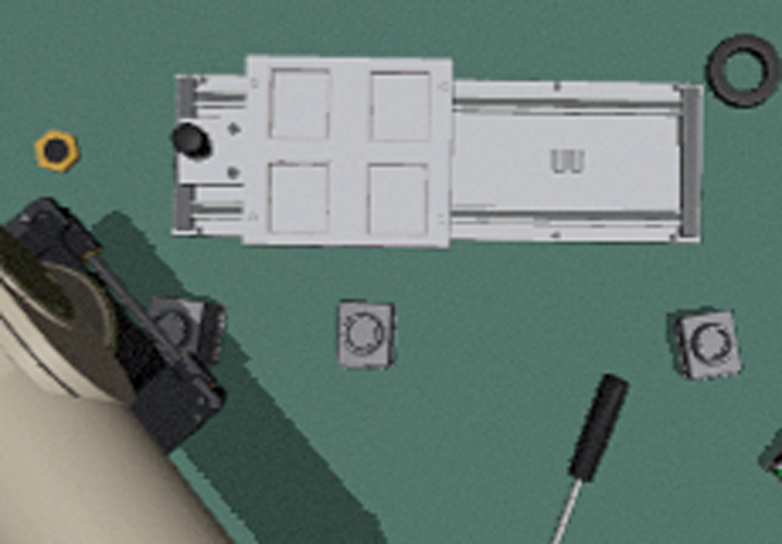

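```bash
python3 - <<'E'
from meas import *
c=load('top'); run(c,{'deck':(.48,.72,-.15,.23,.042,.058),'knob':(.56,.64,.2,.28,.105,.13)})
k=1/3.4
f=lambda p:(100+p[0]*k-.35,110+p[1]*k-.35)
for n,pts,z in [('deck',[(247,56),(452,59),(449,247),(243,245)],.05),
 ('FL',[(271,68),(330,70),(329,139),(270,138)],.05),('FR',[(371,71),(430,72),(429,142),(370,139)],.05),('NL',[(270,162),(328,165),(327,233),(269,231)],.05),('NR',[(370,164),(429,166),(427,234),(368,232)],.05),
 ('tallneck',[(172,325)],.131),('s1',[(362,333)],.091),('s2',[(711,343)],.091)]:
    q=atz(c,[f(p) for p in pts],z)*1000; print(n,q.mean(0).round(1))
s=load('scene'); run(s,{'sdeck':(.48,.72,-.02,.23,.042,.058),'sknob':(.56,.64,.2,.28,.09,.13),'stallneck':(.39,.49,.19,.28,.112,.145),'tallbody':(.39,.49,.19,.28,.1,.108),
's1neck':(.38,.49,.04,.14,.072,.1), 's2neck':(.38,.48,-.26,-.16,.072,.1)})
E
python3 go.py 438.9 249.5 250 83 438.9 249.5 81 83
```

```text
deck 1996 rect c 601.0 117.6 sz 200.2 170.7 ang 89.6 mean [601.  109.   47.8] zmed 47.8
knob 72 rect c 603.5 238.3 sz 25.0 26.3 ang 88.1 mean [603.4 238.  113.5] zmed 113.9
deck [600.9 109.5  50. ]
FL [644.2 152.5  50. ]
FR [642.   62.7  50. ]
NL [559.3 153.7  50. ]
NR [557.9  64.1  50. ]
tallneck [444.1 246.7 131. ]
s1 [437.1  92.6  91. ]
s2 [ 427.  -210.1   91. ]
sdeck 2045 rect c 603.4 113.6 sz 198.2 176.5 ang 88.7 mean [609.2 105.3  48.3] zmed 48.5
sknob 122 rect c 606.9 237.8 sz 26.5 26.3 ang 7.3 mean [610.4 235.4 106.8] zmed 109.0
stallneck 102 rect c 442.0 251.5 sz 31.4 34.3 ang 16.1 mean [442.9 249.7 123. ] zmed 122.9
tallbody 101 rect c 441.0 250.3 sz 46.7 58.3 ang 81.7 mean [450.9 243.5 103.9] zmed 104.1
s1neck 105 rect c 438.3 91.1 sz 30.8 34.5 ang 79.1 mean [439.5  91.6  83.3] zmed 83.8
s2neck 126 rect c 428.1 -215.7 sz 32.4 31.9 ang 44.7 mean [ 428.9 -215.7   83.2] zmed 83.6
t 8.45 pos [435.  248.4 253. ] yaw 39.8 w 86.8 F [-1.1 -0.  -0.1] j7 -0.01
-> xyz [3.7, 1.7, 3.0] rot [0.3, 0.2, -43.2]
t 8.45 pos [435.  248.4 253. ] yaw 39.8 w 86.8 F [-1.1 -0.  -0.1] j7 -0.01
-> xyz [4.0, 0.5, 172.0] rot [0.3, 0.2, -43.2]
```

Call:
apply_moves(increments=[{"grip": 0, "xyz": [5, 2, 1], "rotation": [0, 0, -10]}, {"grip": 0, "xyz": [5, 2, 2], "rotation": [0, 0, -20]}, {"grip": 0, "xyz": [5, 2, 3], "rotation": [0, 0, -30]}, {"grip": 0, "xyz": [5, 2, 3], "rotation": [0, 0, -40]}, {"grip": 0, "xyz": [5, 2, 3], "rotation": [0, 0, -42]}])

```text
time: 9.07
ee_pos: [0.44, 0.25, 0.25]
eef_rot: [0.756, 0.654, -0.001, 0.003]
ft_force: [-1.4, 0.4, 0.0]
width: 0.087
```

Call:
apply_moves(increments=[{"grip": 0, "xyz": [0, 0, 40], "rotation": [0, 0, 0]}, {"grip": 0, "xyz": [0, 0, 80], "rotation": [0, 0, 0]}, {"grip": 0, "xyz": [0, 0, 120], "rotation": [0, 0, 0]}, {"grip": 0, "xyz": [0, 0, 155], "rotation": [0, 0, 0]}, {"grip": 0, "xyz": [0, 0, 167], "rotation": [0, 0, 0]}])

```text
time: 9.7
ee_pos: [0.4395, 0.2484, 0.0814]
eef_rot: [0.757, 0.653, -0.002, 0.003]
ft_force: [-0.9, 0.0, 0.9]
width: 0.0871
```

```bash
python3 go.py 440 250 82 82; python3 - <<'E'
from meas import *
c=cam('scene'); save(c,'s7.png',(270,80,400,230),4)
E
```

```text
t 9.7 pos [439.5 248.4  81.4] yaw 81.6 w 87.1 F [-0.9  0.   0.9] j7 0.52
-> xyz [1.6, 0.2, -0.6] rot [0.1, 0.4, -0.4]
```

View pics/s7.png

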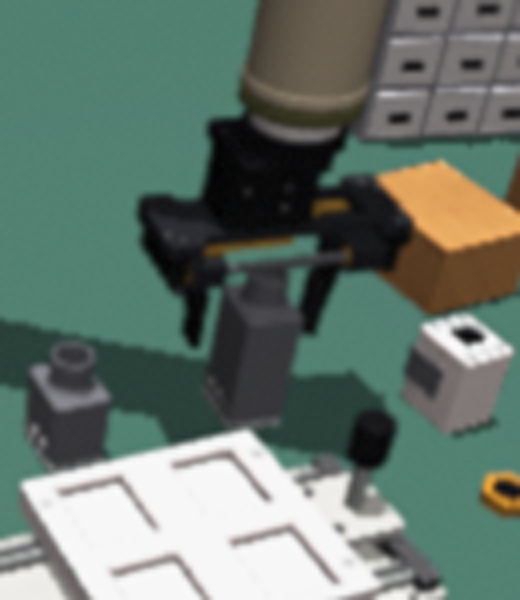

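The fingers straddle the tall box at (255,340) in the crop. Closing and lifting.

Call:
apply_moves(increments=[{"grip": 255, "xyz": [0, 0, 0], "rotation": [0, 0, 0]}, {"grip": 255, "xyz": [0, 0, 0], "rotation": [0, 0, 0]}, {"grip": 255, "xyz": [0, 0, 0], "rotation": [0, 0, 0]}, {"grip": 255, "xyz": [0, 0, 0], "rotation": [0, 0, 0]}, {"grip": 255, "xyz": [0, 0, 0], "rotation": [0, 0, 0]}], squeeze=25)

```text
time: 10.38
ee_pos: [0.4398, 0.2488, 0.0816]
eef_rot: [0.757, 0.654, -0.002, 0.003]
ft_force: [1.1, 0.9, 2.7]
width: 0.047
```

Call:
apply_moves(increments=[{"grip": 255, "xyz": [0, 0, 0], "rotation": [0, 0, 0]}, {"grip": 255, "xyz": [0, 0, -15], "rotation": [0, 0, 0]}, {"grip": 255, "xyz": [0, 0, -40], "rotation": [0, 0, 0]}, {"grip": 255, "xyz": [0, 0, -80], "rotation": [0, 0, 0]}, {"grip": 255, "xyz": [0, 0, -80], "rotation": [0, 0, 0]}])

```text
time: 11.0
ee_pos: [0.4409, 0.2503, 0.1646]
eef_rot: [0.757, 0.654, 0.0, 0.004]
ft_force: [-0.2, -1.1, -3.5]
width: 0.047
```

```bash
python3 go.py 642.6 64 160 89; python3 - <<'E'
from meas import *
c=cam('scene'); save(c,'s8.png',(170,60,420,230),3)
E
```

```text
t 11.0 pos [440.9 250.3 164.6] yaw 81.6 w 47.0 F [-0.2 -1.1 -3.5] j7 0.6
-> xyz [-154.9, 226.7, 6.7] rot [0.3, 0.3, -7.4]
```

View pics/s8.png

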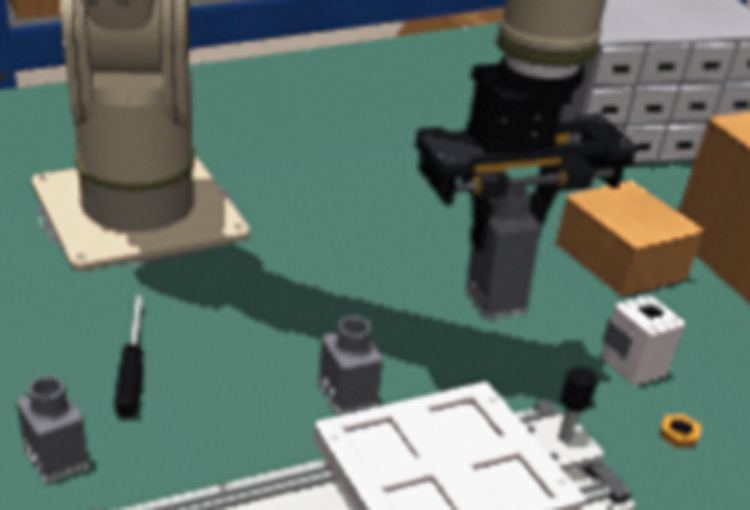

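Call:
apply_moves(increments=[{"grip": 255, "xyz": [-30, 44, 0], "rotation": [0, 0, -3]}, {"grip": 255, "xyz": [-65, 95, 0], "rotation": [0, 0, -7.4]}, {"grip": 255, "xyz": [-100, 147, 0], "rotation": [0, 0, -7.4]}, {"grip": 255, "xyz": [-135, 198, 0], "rotation": [0.3, 0.3, -7.4]}, {"grip": 255, "xyz": [-155, 227, 0], "rotation": [0.3, 0.3, -7.4]}])

```text
time: 11.68
ee_pos: [0.6434, 0.059, 0.1626]
eef_rot: [0.715, 0.699, -0.002, -0.001]
ft_force: [-0.3, 0.9, -2.6]
width: 0.047
```

```bash
python3 go.py 642.6 64 160 89; python3 - <<'E'
from meas import *
c=cam('scene'); save(c,'s9.png',(170,60,420,230),3)
E
```

```text
t 11.68 pos [643.4  59.  162.6] yaw 88.8 w 47.0 F [-0.3  0.9 -2.6] j7 1.08
-> xyz [5.0, -0.9, 2.6] rot [-0.2, 0.1, -0.2]
```

View pics/s9.png

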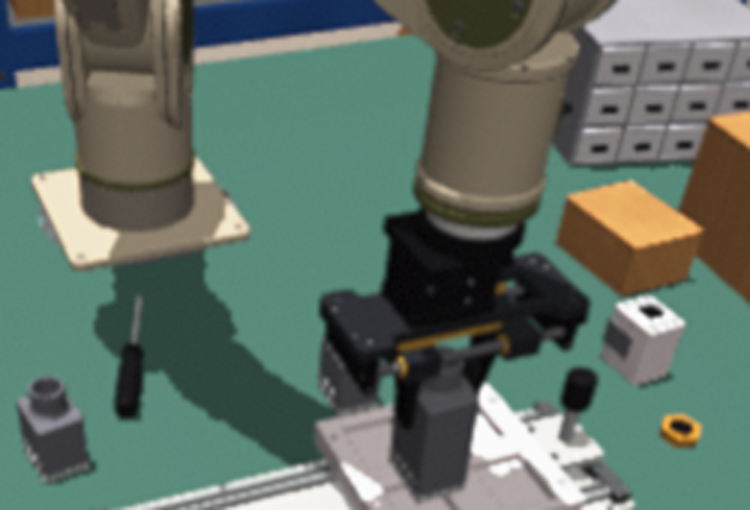

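```bash
python3 - <<'E'
from h import *
c=load('scene'); P=cloud(c)
m=(abs(P[...,0]-.643)<.05)&(abs(P[...,1]-.059)<.04)&(P[...,2]>.09)&(P[...,2]<.13)
Q=P[m]*1000
n=c['img'][m]
f=Q[Q[:,1]>Q[:,1].min()+8]
print(len(Q),np.percentile(Q[:,0],[2,10,50,75,90,98]).round(1),np.percentile(Q[:,1],[2,10,50,90,98]).round(1))
# deck front/edges for bias: pocket? compare deck far edge
m=(P[...,0]>.6)&(P[...,0]<.75)&(P[...,1]>.03)&(P[...,1]<.2)&(P[...,2]>.03)&(P[...,2]<.045)
print(np.percentile(P[m][:,0]*1000,[50,90]).round(1), 'expect far face ~686')
E
python3 go.py 642.6 64 160 89
```

```text
307 [619.4 630.4 668.7 670.4 671.  671.9] [36.  36.7 43.5 73.  79.4]
[653.9 689.3] expect far face ~686
t 11.72 pos [645.6  55.4 162.3] yaw 88.6 w 46.5 F [ 0.1 -6.2 -3.6] j7 1.08
-> xyz [8.6, -3.2, 2.3] rot [-0.2, 0.2, -0.4]
```

Call:
apply_moves(increments=[{"grip": 255, "xyz": [4, -1.5, 2], "rotation": [0, 0, 0]}, {"grip": 255, "xyz": [8.5, -3, 12], "rotation": [0, 0.1, -0.3]}, {"grip": 255, "xyz": [8.5, -3, 12], "rotation": [0, 0.1, -0.3]}, {"grip": 255, "xyz": [8.5, -3, 12], "rotation": [0, 0.1, -0.3]}])

```text
time: 12.22
ee_pos: [0.6424, 0.0646, 0.1504]
eef_rot: [0.714, 0.701, -0.002, -0.0]
ft_force: [0.5, -0.4, -2.1]
width: 0.0472
```

```bash
python3 go.py 642.6 64 150 89;  python3 - <<'E'
from h import *
c=cam('scene'); P=cloud(c)
m=(abs(P[...,0]-.643)<.05)&(abs(P[...,1]-.062)<.016)&(P[...,2]>.08)&(P[...,2]<.125)
Q=P[m]*1000
h=np.histogram(Q[:,0],bins=np.arange(640,690,2)); print(list(zip(h[1],h[0])))
m=(P[...,0]>.67)&(P[...,0]<.75)&(P[...,1]>.03)&(P[...,1]<.2)&(P[...,2]>.03)&(P[...,2]<.044)
h=np.histogram(P[m][:,0]*1000,bins=np.arange(670,700,2)); print(list(zip(h[1],h[0])))
save(c,'s10.png',(270,110,420,230),5)
c=cam('top'); save(c,'t10.png',(150,110,280,210),6)
print(px(c,[[.643,.062,.12]]))
E
python3 go.py 642.6 64 160 89
```

```text
t 12.22 pos [642.4  64.6 150.4] yaw 88.9 w 47.2 F [ 0.5 -0.4 -2.1] j7 1.07
-> xyz [-0.6, 0.2, 0.4] rot [-0.2, 0.1, -0.1]
[(np.int64(640), np.int64(0)), (np.int64(642), np.int64(0)), (np.int64(644), np.int64(0)), (np.int64(646), np.int64(0)), (np.int64(648), np.int64(0)), (np.int64(650), np.int64(0)), (np.int64(652), np.int64(0)), (np.int64(654), np.int64(0)), (np.int64(656), np.int64(0)), (np.int64(658), np.int64(0)), (np.int64(660), np.int64(0)), (np.int64(662), np.int64(0)), (np.int64(664), np.int64(0)), (np.int64(666), np.int64(2)), (np.int64(668), np.int64(75)), (np.int64(670), np.int64(63)), (np.int64(672), np.int64(1)), (np.int64(674), np.int64(0)), (np.int64(676), np.int64(0)), (np.int64(678), np.int64(0)), (np.int64(680), np.int64(0)), (np.int64(682), np.int64(0)), (np.int64(684), np.int64(0)), (np.int64(686), np.int64(0))]
[(np.int64(670), np.int64(7)), (np.int64(672), np.int64(3)), (np.int64(674), np.int64(0)), (np.int64(676), np.int64(0)), (np.int64(678), np.int64(0)), (np.int64(680), np.int64(0)), (np.int64(682), np.int64(0)), (np.int64(684), np.int64(0)), (np.int64(686), np.int64(60)), (np.int64(688), np.int64(82)), (np.int64(690), np.int64(48)), (np.int64(692), np.int64(3)), (np.int64(694), np.int64(0)), (np.int64(696), np.int64(0))]
[[215.68889373 136.30687121]]
t 12.32 pos [642.8  64.2 150.7] yaw 88.9 w 46.3 F [-0.9  0.3 -2.3] j7 1.07
-> xyz [-0.2, -0.2, -9.3] rot [-0.1, 0.1, -0.1]
```

View pics/s10.png

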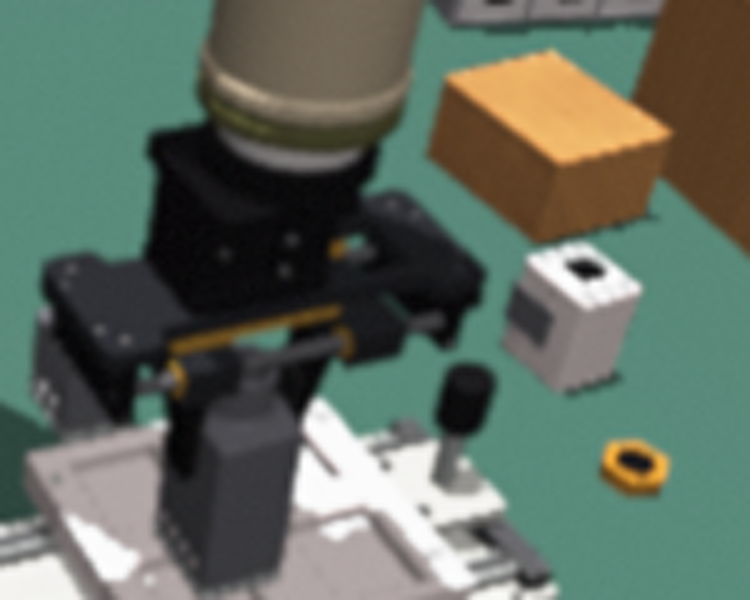

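View pics/t10.png

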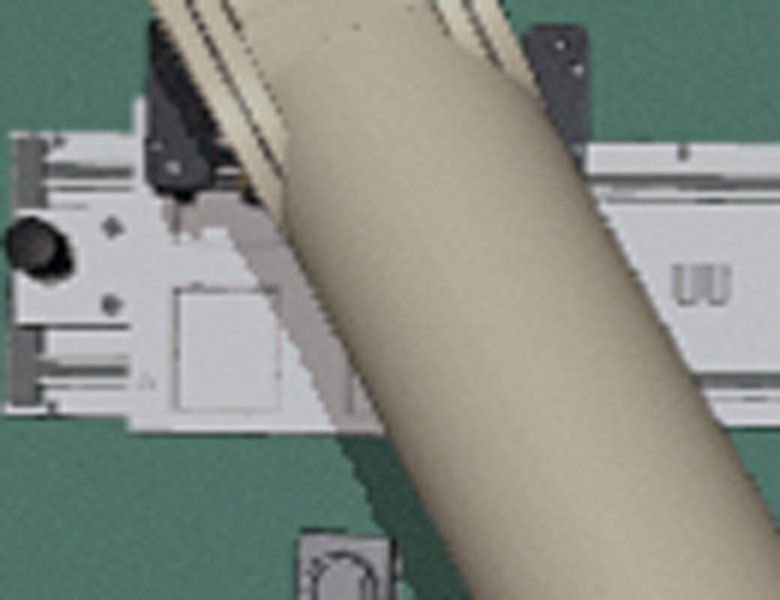

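```bash
python3 - <<'E'
from h import *
c=load('scene'); P=cloud(c)*1000
m=(P[...,0]>676)&(P[...,0]<705)&(P[...,1]>20)&(P[...,1]<105)&(P[...,2]>30)&(P[...,2]<46)
Q=P[m]; print(len(Q),np.polyfit(Q[:,1]-64,Q[:,0],1), np.median(Q[:,2]))
m=(abs(P[...,0]-670)<6)&(abs(P[...,1]-64)<17)&(P[...,2]>80)&(P[...,2]<160)
Q=P[m]; print(len(Q)); A=np.c_[Q[:,1]-64,Q[:,2]-70,np.ones(len(Q))]; print(np.linalg.lstsq(A,Q[:,0],rcond=None)[0])
# y min face of box
m=(P[...,0]>615)&(P[...,0]<664)&(abs(P[...,1]-41)<6)&(P[...,2]>80)&(P[...,2]<130)
Q=P[m]; print(len(Q)); A=np.c_[Q[:,0]-642,Q[:,2]-70,np.ones(len(Q))]; print(np.linalg.lstsq(A,Q[:,1],rcond=None)[0])
# deck y-min face
m=(P[...,0]>560)&(P[...,0]<685)&(abs(P[...,1]-18)<8)&(P[...,2]>30)&(P[...,2]<46)
Q=P[m]; print(len(Q)); print(np.polyfit(Q[:,0]-642,Q[:,1],1))
E
```

```text
120 [1.96962527e-02 6.87419404e+02] 38.84810539786744
284
[2.90252115e-02 7.92305419e-04 6.69966119e+02]
137
[-2.15442824e-02 -6.18725593e-02  4.46218943e+01]
113
[-0.0185406  15.49998441]
```

Call:
apply_moves(increments=[{"grip": 255, "xyz": [-0.8, 2.7, 5], "rotation": [0, 0.1, 0]}, {"grip": 255, "xyz": [-0.8, 2.7, 15], "rotation": [0, 0.1, 0]}, {"grip": 255, "xyz": [-0.8, 2.7, 20], "rotation": [0, 0.1, 0]}, {"grip": 255, "xyz": [-0.8, 2.7, 25], "rotation": [0, 0.1, 0]}, {"grip": 255, "xyz": [-0.8, 2.7, 25], "rotation": [0, 0.1, 0]}])

```text
time: 12.95
ee_pos: [0.6452, 0.0632, 0.1251]
eef_rot: [0.714, 0.7, -0.001, -0.001]
ft_force: [-0.2, 0.3, -2.3]
width: 0.0466
```

```bash
python3 go.py 645 63 120 89;  python3 - <<'E'
from h import *
c=cam('scene'); 
save(c,'s11.png',(270,130,420,230),5)
E
```

```text
t 12.95 pos [645.2  63.2 125.1] yaw 88.9 w 46.6 F [-0.2  0.3 -2.3] j7 1.06
-> xyz [-0.2, -0.1, 5.1] rot [-0.2, 0.0, -0.1]
```

View pics/s11.png

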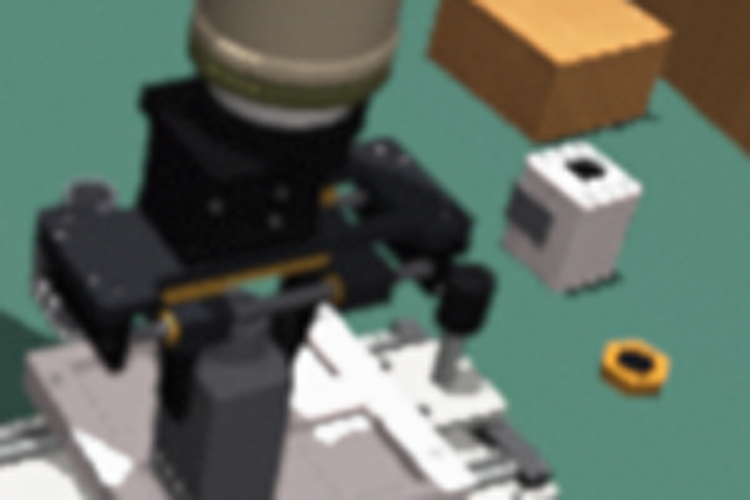

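The underside is inside the pocket with no contact force. I'll lower the rest of the way, release and retreat.

Call:
apply_moves(increments=[{"grip": 255, "xyz": [0, 0, 4], "rotation": [0, 0, 0]}, {"grip": 255, "xyz": [0, 0, 6], "rotation": [0, 0, 0]}, {"grip": 255, "xyz": [0, 0, 6], "rotation": [0, 0, 0]}])

```text
time: 13.38
ee_pos: [0.6454, 0.0634, 0.1199]
eef_rot: [0.714, 0.7, -0.001, -0.001]
ft_force: [-2.0, -0.3, 2.4]
width: 0.0465
```

Call:
apply_moves(increments=[{"grip": 0, "xyz": [0, 0, 0], "rotation": [0, 0, 0]}, {"grip": 0, "xyz": [0, 0, 0], "rotation": [0, 0, 0]}, {"grip": 0, "xyz": [0, 0, 0], "rotation": [0, 0, 0]}, {"grip": 0, "xyz": [0, 0, -5], "rotation": [0, 0, 0]}, {"grip": 0, "xyz": [0, 0, -30], "rotation": [0, 0, 0]}])

```text
time: 14.0
ee_pos: [0.6447, 0.0631, 0.1491]
eef_rot: [0.714, 0.7, -0.002, -0.002]
ft_force: [-0.4, 0.5, 0.7]
width: 0.0842
```

Call:
apply_moves(increments=[{"grip": 0, "xyz": [0, 0, -40], "rotation": [0, 0, 0]}, {"grip": 0, "xyz": [0, 0, -80], "rotation": [0, 0, 0]}, {"grip": 0, "xyz": [0, 30, -90], "rotation": [0, 0, 0]}, {"grip": 0, "xyz": [0, 80, -90], "rotation": [0, 0, 0]}, {"grip": 0, "xyz": [0, 80, -90], "rotation": [0, 0, 0]}])

```text
time: 14.62
ee_pos: [0.7269, 0.0612, 0.2368]
eef_rot: [0.714, 0.7, -0.002, -0.003]
ft_force: [-0.3, -0.1, -0.2]
width: 0.0869
```

```bash
python3 go.py 436.5 92 200 86.5;  python3 - <<'E'
from h import *
c=cam('scene'); 
save(c,'s12.png',(150,80,420,260),2.9)
E
```

```text
t 14.62 pos [726.9  61.2 236.8] yaw 88.8 w 86.9 F [-0.3 -0.1 -0.2] j7 1.14
-> xyz [24.8, -290.7, 38.7] rot [-0.4, -0.0, 2.3]
```

View pics/s12.png

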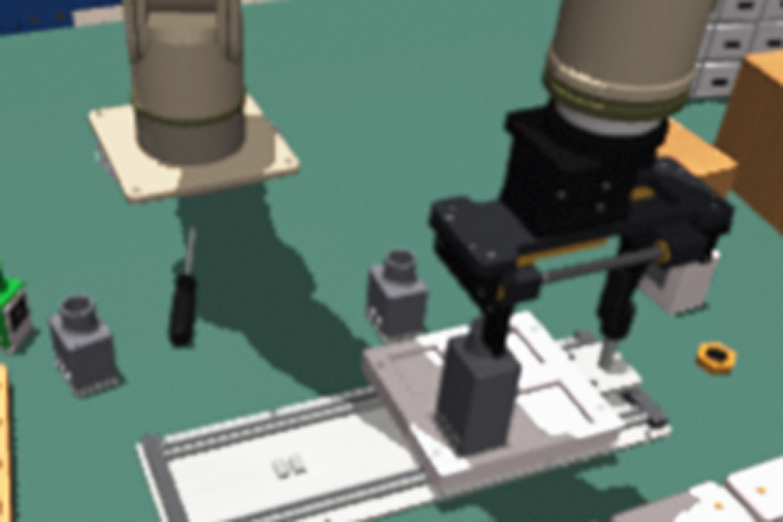

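Call:
apply_moves(increments=[{"grip": 0, "xyz": [5, -58, 0], "rotation": [0, 0, 0]}, {"grip": 0, "xyz": [10, -116, 0], "rotation": [0, 0, 0]}, {"grip": 0, "xyz": [15, -174, 0], "rotation": [0, 0, 2.3]}, {"grip": 0, "xyz": [20, -232, 20], "rotation": [-0.4, 0, 2.3]}, {"grip": 0, "xyz": [25, -280, 38], "rotation": [-0.4, 0, 2.3]}])

```text
time: 15.3
ee_pos: [0.4429, 0.0925, 0.1999]
eef_rot: [0.728, 0.686, -0.001, 0.001]
ft_force: [0.1, 0.9, 2.1]
width: 0.0867
```

Call:
apply_moves(increments=[{"grip": 0, "xyz": [0, 0, 0], "rotation": [0, 0, 0]}, {"grip": 0, "xyz": [0, 0, 0], "rotation": [0, 0, 0]}])

```text
time: 15.55
ee_pos: [0.4429, 0.092, 0.2003]
eef_rot: [0.728, 0.685, -0.001, 0.002]
ft_force: [0.6, 0.0, -0.5]
width: 0.0868
```

```bash
python3 go.py 436.5 92 42 86.5;  python3 - <<'E'
from meas import *
c=cam('top'); run(c,{'s1body':(.38,.49,.04,.14,.055,.075),'s2body':(.38,.48,-.26,-.16,.055,.075),'tall':(.55,.7,.0,.15,.138,.15),'tallneck':(.55,.7,.0,.15,.155,.18)})
save(c,'t13.png',(100,110,360,270),3)
c=cam('scene');run(c,{'s1body':(.38,.49,.04,.14,.05,.075),'s1neck':(.38,.49,.04,.14,.072,.1),'s2neck':(.38,.48,-.26,-.16,.072,.1),'tall':(.55,.7,.0,.15,.138,.15),'tallneck':(.55,.7,.0,.15,.155,.18)})
E
```

```text
t 15.55 pos [442.9  92.  200.3] yaw 86.5 w 86.8 F [ 0.6  0.  -0.5] j7 1.19
-> xyz [0.4, -6.6, 158.3] rot [0.1, 0.3, 0.0]
s1body 0
s2body 214 rect c 402.9 -233.9 sz 52.2 45.9 ang 8.7 mean [ 404.2 -233.    63. ] zmed 62.9
tall 226 rect c 642.8 66.5 sz 43.1 53.0 ang 89.9 mean [641.8  65.3 141.7] zmed 141.2
tallneck 53 rect c 643.1 66.4 sz 31.6 30.3 ang 48.9 mean [643.5  66.9 164.7] zmed 165.8
s1body 187 rect c 440.2 92.3 sz 46.7 57.9 ang 88.1 mean [450.   85.5  62.6] zmed 63.8
s1neck 108 rect c 438.3 91.9 sz 31.0 33.1 ang 58.7 mean [439.1  91.6  82.8] zmed 83.3
s2neck 126 rect c 402.2 -234.9 sz 32.0 33.5 ang 78.2 mean [ 403.4 -235.3   83. ] zmed 83.3
tall 205 rect c 646.0 64.9 sz 46.2 56.0 ang 87.3 mean [653.6  59.3 143. ] zmed 142.6
tallneck 134 rect c 644.6 64.8 sz 31.1 34.1 ang 79.3 mean [645.2  64.6 163.1] zmed 163.9
```

View pics/t13.png

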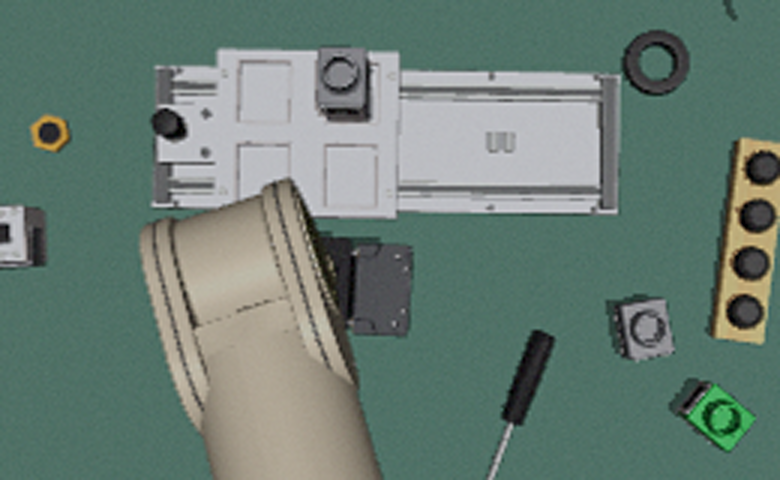

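Short_b was knocked to about (403,-234); short_a hasn't moved. Picking short_a first.

Call:
apply_moves(increments=[{"grip": 0, "xyz": [0.4, -6, 20], "rotation": [0, 0.3, 0]}, {"grip": 0, "xyz": [0.4, -6, 70], "rotation": [0, 0.3, 0]}, {"grip": 0, "xyz": [0.4, -6, 120], "rotation": [0, 0.3, 0]}, {"grip": 0, "xyz": [0.4, -6, 150], "rotation": [0, 0.3, 0]}, {"grip": 0, "xyz": [0.4, -6, 158], "rotation": [0, 0.3, 0]}])

```text
time: 16.27
ee_pos: [0.4374, 0.0937, 0.0409]
eef_rot: [0.728, 0.686, 0.001, -0.003]
ft_force: [-0.6, -0.7, 0.1]
width: 0.0871
```

Call:
apply_moves(increments=[{"grip": 255, "xyz": [0, 0, 0], "rotation": [0, 0, 0]}, {"grip": 255, "xyz": [0, 0, 0], "rotation": [0, 0, 0]}, {"grip": 255, "xyz": [0, 0, 0], "rotation": [0, 0, 0]}, {"grip": 255, "xyz": [0, 0, 0], "rotation": [0, 0, 0]}, {"grip": 255, "xyz": [0, 0, 0], "rotation": [0, 0, 0]}], squeeze=25)

```text
time: 16.9
ee_pos: [0.4377, 0.0938, 0.0413]
eef_rot: [0.728, 0.686, 0.001, -0.003]
ft_force: [0.4, -1.3, 1.4]
width: 0.046
```

Call:
apply_moves(increments=[{"grip": 255, "xyz": [0, 0, 0], "rotation": [0, 0, 0]}, {"grip": 255, "xyz": [0, 0, -15], "rotation": [0, 0, 0]}, {"grip": 255, "xyz": [0, 0, -50], "rotation": [0, 0, 0]}, {"grip": 255, "xyz": [0, 0, -80], "rotation": [0, 0, 0]}, {"grip": 255, "xyz": [0, 0, -80], "rotation": [0, 0, 0]}])

```text
time: 17.52
ee_pos: [0.4392, 0.0935, 0.1235]
eef_rot: [0.728, 0.686, 0.003, -0.001]
ft_force: [-0.6, -0.1, -2.8]
width: 0.0458
```

```bash
python3 go.py 560.5 154.5 105 89;  python3 - <<'E'
from h import *
c=cam('scene'); 
save(c,'s14.png',(200,80,400,230),3.5)
E
```

```text
t 17.52 pos [439.2  93.5 123.5] yaw 86.6 w 45.8 F [-0.6 -0.1 -2.8] j7 1.07
-> xyz [68.1, 117.4, 19.1] rot [0.1, -0.3, -2.4]
```

View pics/s14.png

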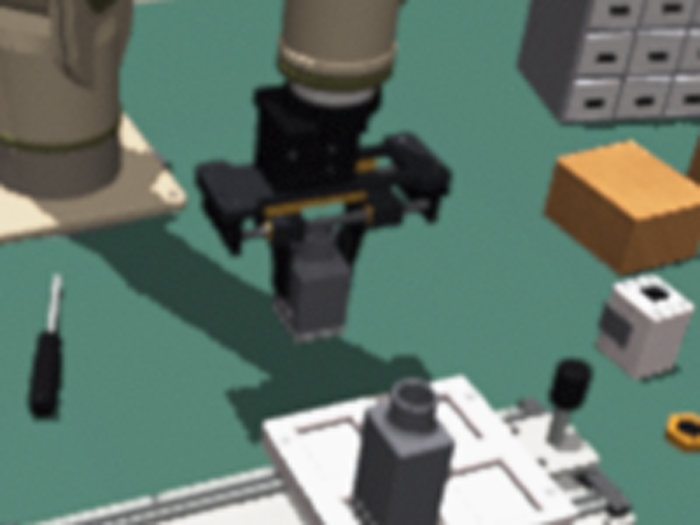

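Call:
apply_moves(increments=[{"grip": 255, "xyz": [20, 35, 0], "rotation": [0, 0, 0]}, {"grip": 255, "xyz": [45, 78, 0], "rotation": [0, 0, -2]}, {"grip": 255, "xyz": [62, 107, 10], "rotation": [0, -0.3, -2.4]}, {"grip": 255, "xyz": [68, 118, 19], "rotation": [0, -0.3, -2.4]}, {"grip": 255, "xyz": [68, 118, 19], "rotation": [0, -0.3, -2.4]}])

```text
time: 18.2
ee_pos: [0.5591, 0.1541, 0.1017]
eef_rot: [0.713, 0.701, -0.001, -0.001]
ft_force: [-0.7, 0.7, -1.2]
width: 0.0455
```

Call:
apply_moves(increments=[{"grip": 255, "xyz": [0, 0, 0], "rotation": [0, 0, 0]}, {"grip": 255, "xyz": [0, 0, 0], "rotation": [0, 0, 0]}])

```text
time: 18.45
ee_pos: [0.5586, 0.1533, 0.1019]
eef_rot: [0.713, 0.701, -0.001, -0.001]
ft_force: [0.4, 0.2, -1.1]
width: 0.0458
```

```bash
python3 go.py 560.5 154.5 100 89;  python3 - <<'E'
from h import *
c=cam('scene'); save(c,'s15.png',(240,110,420,240),4)
P=cloud(c)*1000
m=(P[...,0]>676)&(P[...,0]<705)&(P[...,1]>20)&(P[...,1]<200)&(P[...,2]>30)&(P[...,2]<46)
Q=P[m]; print('deck far @y155',len(Q),np.polyfit(Q[:,1]-155,Q[:,0],1))
m=(abs(P[...,0]-588)<8)&(abs(P[...,1]-154)<17)&(P[...,2]>70)&(P[...,2]<118)
Q=P[m]; A=np.c_[Q[:,1]-155,Q[:,2]-70,np.ones(len(Q))]; print('box far',len(Q),np.linalg.lstsq(A,Q[:,0],rcond=None)[0])
m=(P[...,0]>535)&(P[...,0]<580)&(abs(P[...,1]-131)<6)&(P[...,2]>66)&(P[...,2]<80)
Q=P[m]; print('box ymin',len(Q),np.median(Q,axis=0))
m=(P[...,0]>520)&(P[...,0]<680)&(abs(P[...,1]-18)<8)&(P[...,2]>30)&(P[...,2]<46)
Q=P[m]; print('deck ymin @560',len(Q),np.polyfit(Q[:,0]-560,Q[:,1],1))
E
```

```text
t 18.45 pos [558.6 153.3 101.9] yaw 89.0 w 45.8 F [ 0.4  0.2 -1.1] j7 0.86
-> xyz [1.2, 1.8, 1.9] rot [-0.2, 0.1, -0.0]
deck far @y155 250 [1.97068250e-02 6.89185607e+02]
box far 134 [5.64062464e-03 5.40453611e-03 5.85794618e+02]
box ymin 1 [536.35067877 129.22857597  78.8859099 ]
deck ymin @560 129 [-0.01903269 16.86408808]
```

View pics/s15.png

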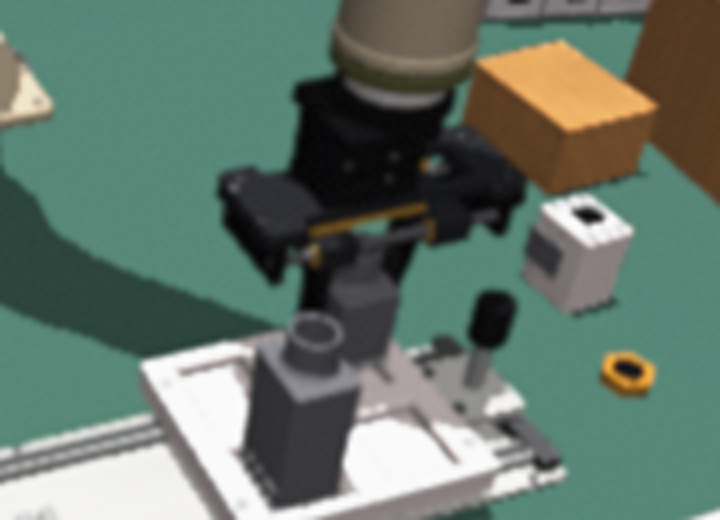

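Call:
apply_moves(increments=[{"grip": 255, "xyz": [1, 3.7, 2], "rotation": [-0.2, 0, 0]}, {"grip": 255, "xyz": [1, 3.7, 7], "rotation": [-0.2, 0, 0]}, {"grip": 255, "xyz": [1, 3.7, 12], "rotation": [-0.2, 0, 0]}, {"grip": 255, "xyz": [1, 3.7, 17], "rotation": [-0.2, 0, 0]}, {"grip": 255, "xyz": [1, 3.7, 17], "rotation": [-0.2, 0, 0]}])

```text
time: 19.12
ee_pos: [0.5622, 0.1542, 0.0845]
eef_rot: [0.713, 0.701, -0.0, 0.0]
ft_force: [-0.8, -0.4, -1.6]
width: 0.0459
```

```bash
python3 go.py 562.3 154.5 79 89
```

```text
t 19.12 pos [562.2 154.2  84.5] yaw 89.0 w 45.9 F [-0.8 -0.4 -1.6] j7 0.84
-> xyz [0.3, 0.1, 5.5] rot [0.0, 0.1, -0.0]
```

Call:
apply_moves(increments=[{"grip": 255, "xyz": [0, 0, 4], "rotation": [0, 0, 0]}, {"grip": 255, "xyz": [0, 0, 5.5], "rotation": [0, 0, 0]}, {"grip": 255, "xyz": [0, 0, 5.5], "rotation": [0, 0, 0]}])

```text
time: 19.5
ee_pos: [0.5622, 0.1543, 0.0793]
eef_rot: [0.713, 0.701, -0.0, 0.0]
ft_force: [-1.5, -1.7, 2.7]
width: 0.0458
```

Call:
apply_moves(increments=[{"grip": 0, "xyz": [0, 0, 0], "rotation": [0, 0, 0]}, {"grip": 0, "xyz": [0, 0, 0], "rotation": [0, 0, 0]}, {"grip": 0, "xyz": [0, 0, 0], "rotation": [0, 0, 0]}, {"grip": 0, "xyz": [0, 0, -5], "rotation": [0, 0, 0]}, {"grip": 0, "xyz": [0, 0, -30], "rotation": [0, 0, 0]}])

```text
time: 20.12
ee_pos: [0.5614, 0.154, 0.1087]
eef_rot: [0.713, 0.701, -0.001, -0.0]
ft_force: [0.5, 0.6, 0.9]
width: 0.0843
```

Call:
apply_moves(increments=[{"grip": 0, "xyz": [0, 0, -40], "rotation": [0, 0, 0]}, {"grip": 0, "xyz": [0, 0, -80], "rotation": [0, 0, 0]}, {"grip": 0, "xyz": [0, -40, -120], "rotation": [0, 0, 0]}, {"grip": 0, "xyz": [-20, -90, -120], "rotation": [0, 0, 0]}, {"grip": 0, "xyz": [-20, -90, -120], "rotation": [0, 0, 0]}])

```text
time: 20.75
ee_pos: [0.4693, 0.1334, 0.2291]
eef_rot: [0.714, 0.7, -0.003, 0.002]
ft_force: [-0.1, -0.8, 0.4]
width: 0.087
```

```bash
python3 go.py 402 -234 200 99;  python3 - <<'E'
from meas import *
c=cam('scene'); save(c,'s16.png',(100,80,420,270),2.5)
run(c,{'s2neck':(.35,.48,-.3,-.16,.072,.1),'s2body':(.35,.48,-.3,-.16,.055,.07)})
c=cam('top'); 
run(c,{'s2neck':(.35,.48,-.3,-.16,.072,.1),'s2body':(.35,.48,-.3,-.16,.055,.07)})
E
```

```text
t 20.75 pos [469.3 133.4 229.1] yaw 88.8 w 87.0 F [-0.1 -0.8  0.4] j7 1.05
-> xyz [-368.5, -59.6, 32.1] rot [-0.1, 0.4, -10.2]
s2neck 129 rect c 402.7 -234.3 sz 31.1 33.7 ang 64.5 mean [ 404.  -235.    83.2] zmed 83.5
s2body 164 rect c 403.0 -235.3 sz 56.2 45.9 ang 9.2 mean [ 416.1 -237.2   63.5] zmed 64.4
s2neck 48 rect c 401.8 -233.8 sz 29.7 32.2 ang 0.4 mean [ 401.6 -233.7   85.2] zmed 86.8
s2body 237 rect c 400.1 -234.5 sz 57.7 46.3 ang 9.3 mean [ 400.8 -233.1   62.8] zmed 62.7
```

View pics/s16.png

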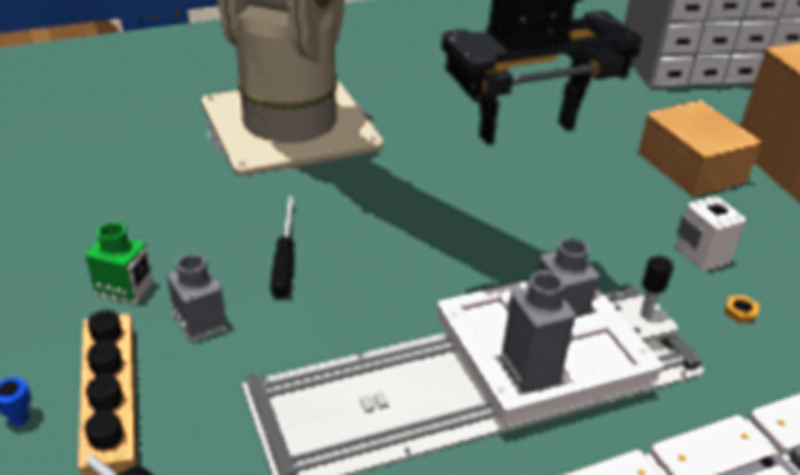

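Call:
apply_moves(increments=[{"grip": 0, "xyz": [-50, -8, 0], "rotation": [0, 0, 0]}, {"grip": 0, "xyz": [-108, -16, 0], "rotation": [0, 0, 0]}, {"grip": 0, "xyz": [-166, -25, 0], "rotation": [0, 0, -5]}, {"grip": 0, "xyz": [-224, -35, 0], "rotation": [0, 0.4, -10]}, {"grip": 0, "xyz": [-280, -45, 10], "rotation": [0, 0.4, -10]}])

```text
time: 21.48
ee_pos: [0.4223, -0.1459, 0.2212]
eef_rot: [0.649, 0.761, 0.002, -0.001]
ft_force: [0.5, -0.8, 0.8]
width: 0.0871
```

```bash
python3 go.py 401 -234 150 99 401 -234 150 88.8
```

```text
t 21.48 pos [ 422.3 -145.9  221.2] yaw 99.0 w 87.1 F [ 0.5 -0.8  0.8] j7 2.0
-> xyz [-83.9, -35.0, 70.8] rot [0.1, -0.2, 0.0]
t 21.48 pos [ 422.3 -145.9  221.2] yaw 99.0 w 87.1 F [ 0.5 -0.8  0.8] j7 2.0
-> xyz [-83.9, -35.0, 70.8] rot [0.1, -0.2, 10.2]
```

Call:
apply_moves(increments=[{"grip": 0, "xyz": [-40, -15, 20], "rotation": [0, 0, 0]}, {"grip": 0, "xyz": [-75, -30, 50], "rotation": [0, 0, 0]}, {"grip": 0, "xyz": [-84, -35, 70], "rotation": [0, -0.2, 0]}, {"grip": 0, "xyz": [-84, -35, 70], "rotation": [0, -0.2, 0]}, {"grip": 0, "xyz": [-84, -35, 70], "rotation": [0, -0.2, 0]}])

```text
time: 22.1
ee_pos: [0.4024, -0.2332, 0.1516]
eef_rot: [0.648, 0.761, 0.001, 0.001]
ft_force: [1.2, -0.4, 0.7]
width: 0.0872
```

```bash
python3 go.py 401 -234 42 99
```

```text
t 22.1 pos [ 402.4 -233.2  151.6] yaw 99.2 w 87.2 F [ 1.2 -0.4  0.7] j7 2.09
-> xyz [-0.7, -1.9, 109.6] rot [0.2, -0.0, 0.2]
```

Call:
apply_moves(increments=[{"grip": 0, "xyz": [-0.7, -1.5, 30], "rotation": [0, 0, 0]}, {"grip": 0, "xyz": [-0.7, -1.5, 65], "rotation": [0, 0, 0]}, {"grip": 0, "xyz": [-0.7, -1.5, 95], "rotation": [0, 0, 0]}, {"grip": 0, "xyz": [-0.7, -1.5, 109], "rotation": [0, 0, 0]}, {"grip": 0, "xyz": [-0.7, -1.5, 109], "rotation": [0, 0, 0]}])

```text
time: 22.72
ee_pos: [0.4019, -0.2335, 0.0429]
eef_rot: [0.648, 0.762, 0.002, 0.001]
ft_force: [-0.1, 1.1, -0.0]
width: 0.087
```

Call:
apply_moves(increments=[{"grip": 255, "xyz": [0, 0, 0], "rotation": [0, 0, 0]}, {"grip": 255, "xyz": [0, 0, 0], "rotation": [0, 0, 0]}, {"grip": 255, "xyz": [0, 0, 0], "rotation": [0, 0, 0]}, {"grip": 255, "xyz": [0, 0, 0], "rotation": [0, 0, 0]}, {"grip": 255, "xyz": [0, 0, 0], "rotation": [0, 0, 0]}], squeeze=25)

```text
time: 23.35
ee_pos: [0.4019, -0.2336, 0.0429]
eef_rot: [0.648, 0.762, 0.002, 0.001]
ft_force: [-1.2, -0.3, 1.7]
width: 0.0457
```

Call:
apply_moves(increments=[{"grip": 255, "xyz": [0, 0, 0], "rotation": [0, 0, 0]}, {"grip": 255, "xyz": [0, 0, -15], "rotation": [0, 0, 0]}, {"grip": 255, "xyz": [0, 0, -50], "rotation": [0, 0, 0]}, {"grip": 255, "xyz": [0, 0, -80], "rotation": [0, 0, 0]}, {"grip": 255, "xyz": [0, 0, -80], "rotation": [0, 0, 0]}])

```text
time: 23.98
ee_pos: [0.4029, -0.2344, 0.1255]
eef_rot: [0.648, 0.762, 0.001, 0.003]
ft_force: [0.3, -0.5, -2.5]
width: 0.046
```

```bash
python3 go.py 560 64.5 120 89;  python3 - <<'E'
from h import *
c=cam('scene'); 
save(c,'s17.png',(80,80,380,270),2.6)
E
```

```text
t 23.98 pos [ 402.9 -234.4  125.5] yaw 99.2 w 46.0 F [ 0.3 -0.5 -2.5] j7 2.06
-> xyz [270.0, 202.8, 6.0] rot [0.3, 0.1, 10.2]
```

View pics/s17.png

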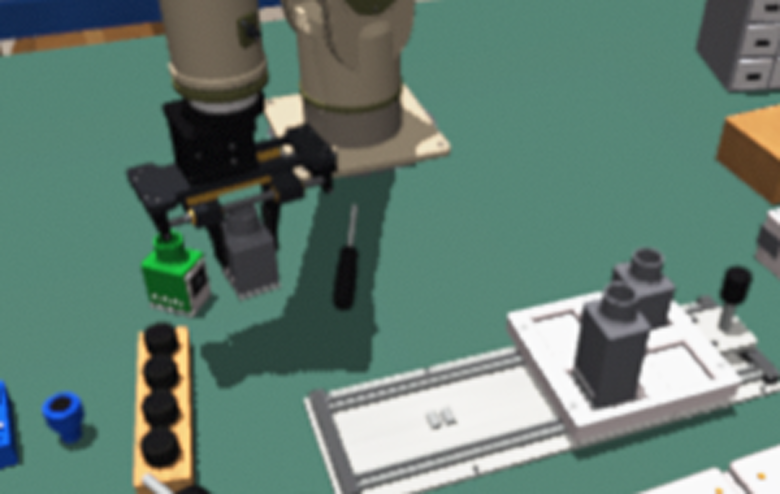

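Call:
apply_moves(increments=[{"grip": 255, "xyz": [35, 26, 0], "rotation": [0, 0, 0]}, {"grip": 255, "xyz": [75, 56, 0], "rotation": [0, 0, 5]}, {"grip": 255, "xyz": [115, 86, 0], "rotation": [0, 0, 10]}, {"grip": 255, "xyz": [155, 116, 0], "rotation": [0, 0, 10.2]}, {"grip": 255, "xyz": [190, 143, 0], "rotation": [0, 0, 10.2]}])

```text
time: 24.65
ee_pos: [0.5128, -0.0219, 0.1235]
eef_rot: [0.713, 0.701, 0.001, 0.001]
ft_force: [1.3, -0.3, -0.8]
width: 0.0457
```

```bash
python3 go.py 559 64.5 105 89
```

```text
t 24.65 pos [512.8 -21.9 123.5] yaw 89.0 w 45.7 F [ 1.3 -0.3 -0.8] j7 1.28
-> xyz [87.2, 44.7, 18.6] rot [0.2, -0.0, 0.0]
```

Call:
apply_moves(increments=[{"grip": 255, "xyz": [35, 18, 0], "rotation": [0, 0, 0]}, {"grip": 255, "xyz": [65, 33, 5], "rotation": [0, 0, 0]}, {"grip": 255, "xyz": [87, 45, 17], "rotation": [0, 0, 0]}, {"grip": 255, "xyz": [87, 45, 17], "rotation": [0, 0, 0]}, {"grip": 255, "xyz": [87, 45, 17], "rotation": [0, 0, 0]}])

```text
time: 25.28
ee_pos: [0.5587, 0.0636, 0.106]
eef_rot: [0.713, 0.701, 0.0, 0.001]
ft_force: [0.2, 0.3, -1.7]
width: 0.0458
```

```bash
python3 go.py 561 64.5 85 89;  python3 - <<'E'
from h import *
c=cam('scene'); save(c,'s18.png',(240,110,420,240),4)
P=cloud(c)*1000
m=(P[...,0]>676)&(P[...,0]<705)&(P[...,1]>20)&(P[...,1]<200)&(P[...,2]>30)&(P[...,2]<46)
Q=P[m]; print('deck far @y65',len(Q),np.polyfit(Q[:,1]-65,Q[:,0],1))
for z0,z1 in((70,95),(95,120)):
    m=(abs(P[...,0]-588)<8)&(abs(P[...,1]-64)<24)&(P[...,2]>z0)&(P[...,2]<z1)
    Q=P[m]; print('box far',len(Q),np.median(Q,axis=0))
m=(P[...,0]>535)&(P[...,0]<580)&(abs(P[...,1]-41)<6)&(P[...,2]>64)&(P[...,2]<85)
Q=P[m]; print('box ymin',len(Q),np.median(Q,axis=0))
m=(P[...,0]>520)&(P[...,0]<680)&(abs(P[...,1]-18)<8)&(P[...,2]>30)&(P[...,2]<46)
Q=P[m]; print('deck ymin @560',len(Q),np.polyfit(Q[:,0]-560,Q[:,1],1))
E
```

```text
t 25.27 pos [558.7  63.6 106. ] yaw 89.0 w 45.8 F [ 0.2  0.3 -1.7] j7 1.06
-> xyz [0.9, 2.2, 21.0] rot [0.1, 0.0, 0.0]
deck far @y65 250 [2.16395384e-02 6.87363563e+02]
box far 54 [585.60953929  52.20751631  81.89604421]
box far 72 [585.90649729  55.02062901 110.28817104]
box ymin 51 [559.91608225  38.91990948  74.78424204]
deck ymin @560 129 [-0.0194663  17.13760761]
```

View pics/s18.png

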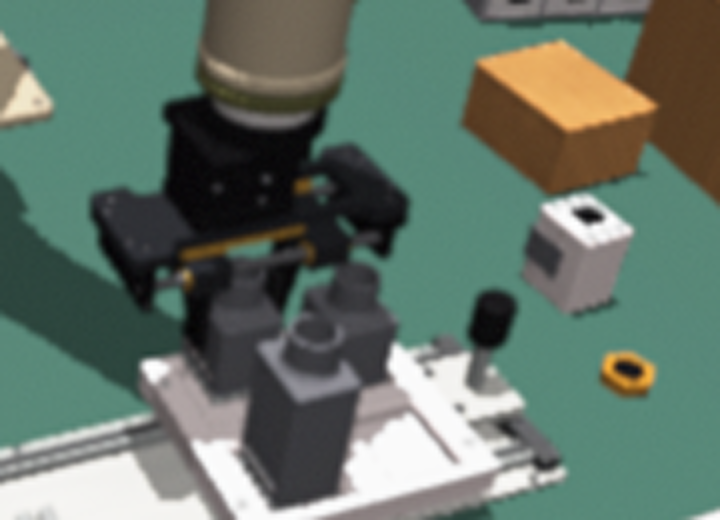

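Call:
apply_moves(increments=[{"grip": 255, "xyz": [1.6, 2.2, 3], "rotation": [0, 0, 0]}, {"grip": 255, "xyz": [1.6, 2.2, 9], "rotation": [0, 0, 0]}, {"grip": 255, "xyz": [1.6, 2.2, 14], "rotation": [0, 0, 0]}, {"grip": 255, "xyz": [1.6, 2.2, 19], "rotation": [0, 0, 0]}, {"grip": 255, "xyz": [1.6, 2.2, 19], "rotation": [0, 0, 0]}])

```text
time: 25.95
ee_pos: [0.5609, 0.0647, 0.0868]
eef_rot: [0.713, 0.701, 0.0, 0.001]
ft_force: [0.3, 0.3, -1.5]
width: 0.0454
```

```bash
python3 go.py 561 65 81 89
```

```text
t 25.95 pos [560.9  64.7  86.8] yaw 89.0 w 45.4 F [ 0.3  0.3 -1.5] j7 1.04
-> xyz [0.3, 0.1, 5.8] rot [0.1, 0.0, -0.0]
```

Call:
apply_moves(increments=[{"grip": 255, "xyz": [0, 0, 4], "rotation": [0, 0, 0]}, {"grip": 255, "xyz": [0, 0, 6], "rotation": [0, 0, 0]}, {"grip": 255, "xyz": [0, 0, 6], "rotation": [0, 0, 0]}])

```text
time: 26.32
ee_pos: [0.5609, 0.0648, 0.081]
eef_rot: [0.713, 0.701, 0.0, 0.001]
ft_force: [-1.8, -1.2, 1.1]
width: 0.0459
```

Call:
apply_moves(increments=[{"grip": 60, "xyz": [0, 0, 0], "rotation": [0, 0, 0]}, {"grip": 60, "xyz": [0, 0, 0], "rotation": [0, 0, 0]}, {"grip": 60, "xyz": [0, 0, 0], "rotation": [0, 0, 0]}, {"grip": 60, "xyz": [0, 0, -5], "rotation": [0, 0, 0]}, {"grip": 60, "xyz": [0, 0, -30], "rotation": [0, 0, 0]}])

```text
time: 26.95
ee_pos: [0.56, 0.0646, 0.1105]
eef_rot: [0.713, 0.701, -0.001, -0.0]
ft_force: [-0.4, 0.1, 0.7]
width: 0.0663
```

Call:
apply_moves(increments=[{"grip": 60, "xyz": [0, 0, -40], "rotation": [0, 0, 0]}, {"grip": 60, "xyz": [0, 0, -80], "rotation": [0, 0, 0]}, {"grip": 60, "xyz": [-40, -20, -100], "rotation": [0, 0, 5]}, {"grip": 60, "xyz": [-100, -50, -100], "rotation": [0, 0, 15]}, {"grip": 60, "xyz": [-160, -80, -100], "rotation": [0, 0, 25]}])

```text
time: 27.58
ee_pos: [0.4807, -0.0871, 0.2112]
eef_rot: [0.849, 0.528, -0.0, 0.0]
ft_force: [0.6, -0.9, -0.1]
width: 0.0664
```

Call:
apply_moves(increments=[{"grip": 60, "xyz": [0, 0, 0], "rotation": [0, 0, 0]}, {"grip": 60, "xyz": [0, 0, 0], "rotation": [0, 0, 0]}])

```text
time: 27.82
ee_pos: [0.4809, -0.0868, 0.2117]
eef_rot: [0.849, 0.528, -0.0, 0.001]
ft_force: [-0.7, 0.1, 0.7]
width: 0.0666
```

```bash
python3 go.py 417.4 -337 130 60;  python3 - <<'E'
from meas import *
c=cam('scene'); save(c,'s19.png',(60,80,380,270),2.4)
run(c,{'p4':(.39,.44,-.38,-.31,.042,.065),'p3':(.44,.488,-.38,-.31,.042,.065),'p2':(.487,.537,-.39,-.32,.042,.065),'tn':(.6,.7,.02,.1,.145,.18),'nl':(.52,.6,.11,.2,.105,.14),'nr':(.52,.6,.03,.1,.105,.14),'sdeck':(.48,.72,-.02,.23,.042,.058)})
c=cam('top'); save(c,'t19.png',(100,110,380,270),2.8)
run(c,{'tn':(.6,.7,.02,.1,.155,.18),'nl':(.52,.6,.11,.2,.115,.14),'nr':(.52,.6,.03,.1,.115,.14)})
E
```

```text
t 27.82 pos [480.9 -86.8 211.7] yaw 63.7 w 66.6 F [-0.7  0.1  0.7] j7 1.12
-> xyz [-252.4, 53.7, 82.0] rot [0.1, 0.1, 3.7]
p4 114 rect c 420.0 -338.3 sz 31.2 36.9 ang 56.9 mean [ 422.8 -339.7   49.1] zmed 49.6
p3 118 rect c 471.3 -347.2 sz 31.2 31.3 ang 58.5 mean [ 472.8 -347.1   49.2] zmed 50.0
p2 139 rect c 514.7 -350.6 sz 31.6 45.2 ang 56.8 mean [ 521.8 -354.1   49.3] zmed 50.1
tn 200 rect c 647.2 62.1 sz 33.4 38.0 ang 13.7 mean [646.3  63.6 158.6] zmed 159.4
nl 156 rect c 563.5 149.9 sz 34.7 35.1 ang 2.8 mean [565.1 149.8 119.1] zmed 119.5
nr 164 rect c 561.3 62.2 sz 32.0 35.3 ang 63.9 mean [563.   61.1 118.7] zmed 119.2
sdeck 1378 rect c 604.2 108.8 sz 188.0 175.7 ang 88.6 mean [631.7  94.9  48.3] zmed 48.3
tn 53 rect c 642.5 67.0 sz 30.7 30.5 ang 2.0 mean [642.9  67.  165.6] zmed 166.1
nl 48 rect c 560.4 152.1 sz 30.9 30.4 ang 45.5 mean [560.7 152.2 125.5] zmed 126.1
nr 39 rect c 560.2 63.4 sz 32.1 29.2 ang 1.5 mean [559.6  63.6 126. ] zmed 126.1
```

View pics/s19.png

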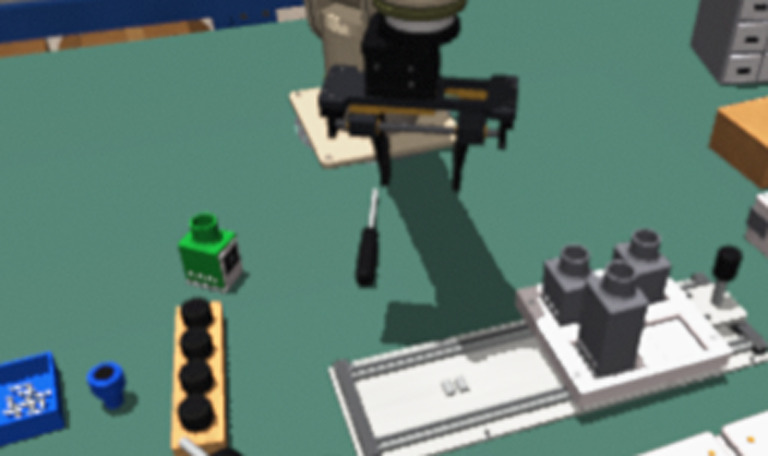

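View pics/t19.png

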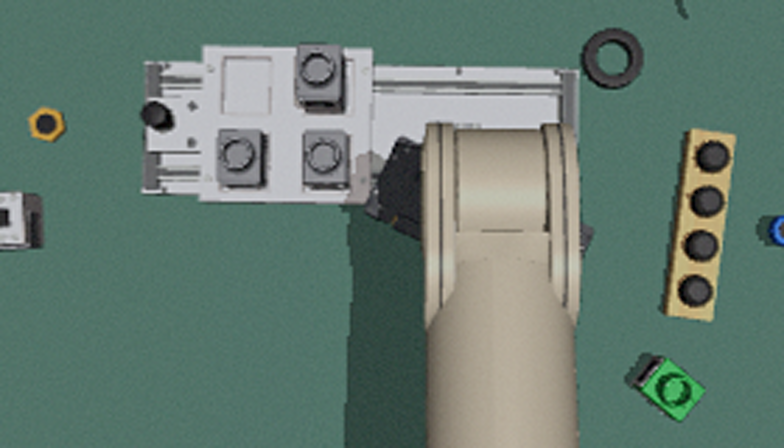

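```bash
python3 go.py 417.4 -337.8 130 72
```

```text
t 27.93 pos [481.3 -85.5 211.5] yaw 63.9 w 66.6 F [-0.5  0.3  0.6] j7 1.12
-> xyz [-254.6, 53.7, 81.6] rot [0.0, 0.0, -8.1]
```

Call:
apply_moves(increments=[{"grip": 60, "xyz": [-45, 10, 0], "rotation": [0, 0, 0]}, {"grip": 60, "xyz": [-100, 21, 10], "rotation": [0, 0, -4]}, {"grip": 60, "xyz": [-155, 33, 30], "rotation": [0, 0, -8]}, {"grip": 60, "xyz": [-210, 44, 50], "rotation": [0, 0, -8]}, {"grip": 60, "xyz": [-250, 53, 70], "rotation": [0, 0, -8]}])

```text
time: 28.55
ee_pos: [0.4191, -0.3345, 0.1407]
eef_rot: [0.809, 0.587, 0.0, 0.0]
ft_force: [0.7, 0.9, -0.1]
width: 0.0664
```

Call:
apply_moves(increments=[{"grip": 60, "xyz": [0, 0, 10], "rotation": [0, 0, 0]}, {"grip": 60, "xyz": [0, 0, 10], "rotation": [0, 0, 0]}])

```text
time: 28.8
ee_pos: [0.42, -0.3325, 0.13]
eef_rot: [0.808, 0.589, 0.001, -0.001]
ft_force: [-0.9, 0.1, 0.7]
width: 0.0663
```

```bash
python3 go.py 417.4 -337.8 39 72; python3 - <<'E'
from meas import *
c=cam('top'); save(c,'t20.png',(150,110,300,210),5)
c=cam('scene'); save(c,'s20.png',(80,150,240,270),5)
E
```

```text
t 28.8 pos [ 420.  -332.5  130. ] yaw 72.1 w 66.3 F [-0.9  0.1  0.7] j7 1.68
-> xyz [-6.1, -0.8, 90.9] rot [-0.0, -0.1, 0.1]
```

View pics/t20.png

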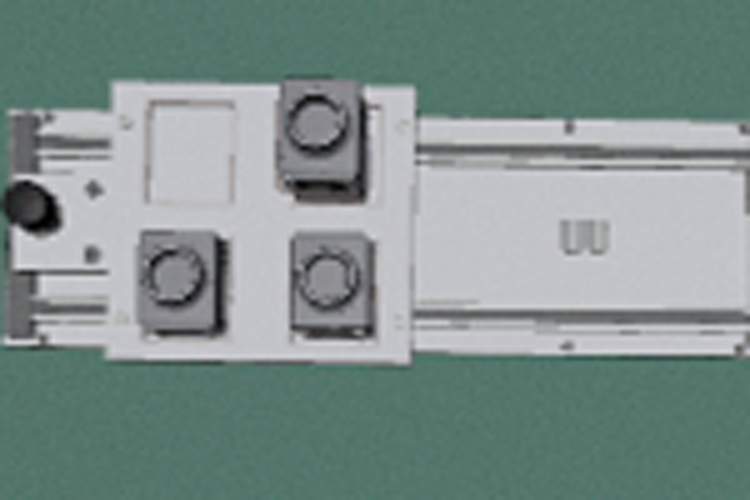

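View pics/s20.png

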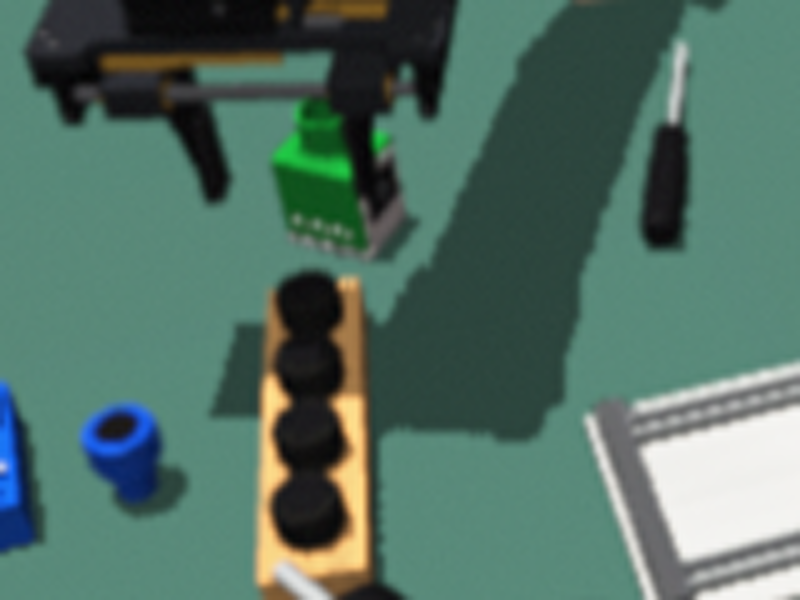

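```bash
python3 - <<'E'
from h import *
c=load('top'); f=lambda u,v:(150+u/5-.4,110+v/5-.4)
for n,u,v,z in [('tall',318,122,.169),('nl',174,275,.129),('nr',328,277,.129),('knob',28,203,.116)]: print(n,(atz(c,[f(u,v)],z)*1000).round(1))
q=atz(c,[f(113,82),f(415,86),f(411,362),f(107,358)],.05)*1000; print(q.mean(0))
E
```

```text
tall [[640.4  65.  169. ]]
nl [[559.9 150.7 129. ]]
nr [[558.5  62.7 129. ]]
knob [[603.5 237.  116. ]]
[601.76796369 109.56873491  50.        ]
```

Call:
apply_moves(increments=[{"grip": 60, "xyz": [-6, -1, 10], "rotation": [0, 0, 0]}, {"grip": 60, "xyz": [-6, -1, 50], "rotation": [0, 0, 0]}, {"grip": 60, "xyz": [-6, -1, 80], "rotation": [0, 0, 0]}, {"grip": 60, "xyz": [-6, -1, 90], "rotation": [0, 0, 0]}, {"grip": 60, "xyz": [-6, -1, 90], "rotation": [0, 0, 0]}])

```text
time: 29.52
ee_pos: [0.4181, -0.3378, 0.0414]
eef_rot: [0.808, 0.589, 0.001, 0.0]
ft_force: [-0.7, -0.4, 0.1]
width: 0.0669
```

```bash
python3 go.py 417.4 -337.8 39 72; python3 - <<'E'
from meas import *
c=cam('scene'); save(c,'s21.png',(80,150,240,270),5)
E
```

```text
t 29.52 pos [ 418.1 -337.8   41.4] yaw 72.2 w 66.9 F [-0.7 -0.4  0.1] j7 1.62
-> xyz [-0.2, -0.7, 2.4] rot [0.1, -0.0, 0.2]
```

View pics/s21.png

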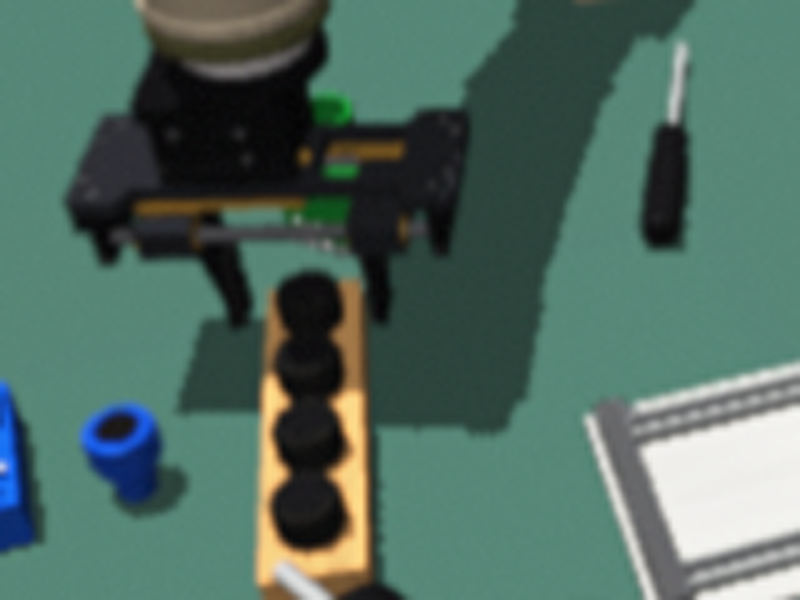

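Call:
apply_moves(increments=[{"grip": 60, "xyz": [0, -0.5, 2], "rotation": [0, 0, 0]}, {"grip": 255, "xyz": [0, -0.5, 2], "rotation": [0, 0, 0]}, {"grip": 255, "xyz": [0, -0.5, 2], "rotation": [0, 0, 0]}, {"grip": 255, "xyz": [0, -0.5, 2], "rotation": [0, 0, 0]}, {"grip": 255, "xyz": [0, -0.5, 2], "rotation": [0, 0, 0]}], squeeze=25)

```text
time: 30.2
ee_pos: [0.418, -0.3381, 0.0402]
eef_rot: [0.808, 0.589, 0.001, 0.001]
ft_force: [-0.2, -0.6, 0.4]
width: 0.0346
```

Call:
apply_moves(increments=[{"grip": 255, "xyz": [0, 0, 0], "rotation": [0, 0, 0]}, {"grip": 255, "xyz": [0, 0, -15], "rotation": [0, 0, 0]}, {"grip": 255, "xyz": [0, 0, -60], "rotation": [0, 0, 0]}, {"grip": 255, "xyz": [0, 0, -120], "rotation": [0, 0, 0]}, {"grip": 255, "xyz": [0, 0, -160], "rotation": [0, 0, 0]}])

```text
time: 30.82
ee_pos: [0.4184, -0.338, 0.204]
eef_rot: [0.808, 0.589, 0.001, 0.002]
ft_force: [-0.1, -0.5, 0.1]
width: 0.0333
```

```bash
python3 go.py 642.5 64 210 72 ; python3 - <<'E'
from meas import *
c=cam('scene'); save(c,'s22.png',(80,90,240,240),4)
E
```

```text
t 30.82 pos [ 418.4 -338.   204. ] yaw 72.2 w 33.3 F [-0.1 -0.5  0.1] j7 1.73
-> xyz [451.3, 90.7, -6.1] rot [0.3, 0.1, 0.2]
```

View pics/s22.png

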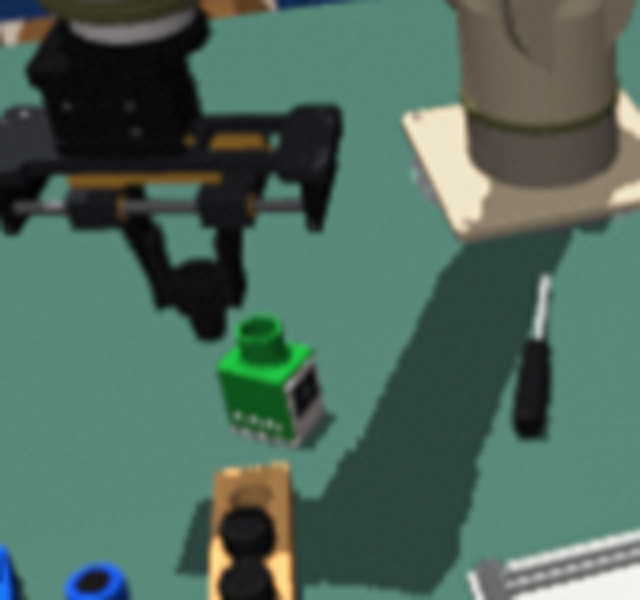

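Call:
apply_moves(increments=[{"grip": 255, "xyz": [50, 10, -10], "rotation": [0, 0, 0]}, {"grip": 255, "xyz": [105, 21, -15], "rotation": [0, 0, 0]}, {"grip": 255, "xyz": [160, 32, -20], "rotation": [0, 0, 0]}, {"grip": 255, "xyz": [215, 43, -20], "rotation": [0, 0, 0]}, {"grip": 255, "xyz": [265, 53, -20], "rotation": [0, 0, 0]}])

```text
time: 31.5
ee_pos: [0.552, -0.1007, 0.2292]
eef_rot: [0.808, 0.59, 0.002, 0.006]
ft_force: [0.1, 0.6, -0.4]
width: 0.0334
```

```bash
python3 go.py 642.5 64.5 222 72
```

```text
t 31.5 pos [ 552.  -100.7  229.2] yaw 72.2 w 33.4 F [ 0.1  0.6 -0.4] j7 1.18
-> xyz [185.0, 35.8, 6.9] rot [0.6, 0.2, 0.3]
```

Call:
apply_moves(increments=[{"grip": 255, "xyz": [50, 10, 0], "rotation": [0, 0, 0]}, {"grip": 255, "xyz": [100, 20, 0], "rotation": [0, 0, 0]}, {"grip": 255, "xyz": [150, 29, 3], "rotation": [0.3, 0, 0]}, {"grip": 255, "xyz": [180, 35, 7], "rotation": [0.6, 0.2, 0]}, {"grip": 255, "xyz": [185, 36, 7], "rotation": [0.6, 0.2, 0]}])

```text
time: 32.12
ee_pos: [0.6426, 0.0672, 0.2219]
eef_rot: [0.807, 0.591, 0.0, -0.0]
ft_force: [0.0, -0.3, -0.1]
width: 0.0333
```

Call:
apply_moves(increments=[{"grip": 255, "xyz": [0, 0, 0], "rotation": [0, 0, 0]}, {"grip": 255, "xyz": [0, 0, 0], "rotation": [0, 0, 0]}])

```text
time: 32.38
ee_pos: [0.6425, 0.066, 0.2224]
eef_rot: [0.807, 0.59, 0.0, 0.0]
ft_force: [-0.5, -0.7, 0.4]
width: 0.0332
```

```bash
python3 go.py 642.5 64.5 222 72; python3 - <<'E'
from meas import *
c=cam('scene'); save(c,'s23.png',(240,100,360,200),6)
E
```

```text
t 32.38 pos [642.5  66.  222.4] yaw 72.4 w 33.2 F [-0.5 -0.7  0.4] j7 0.83
-> xyz [-1.4, 0.4, 0.4] rot [0.0, -0.0, 0.4]
```

View pics/s23.png

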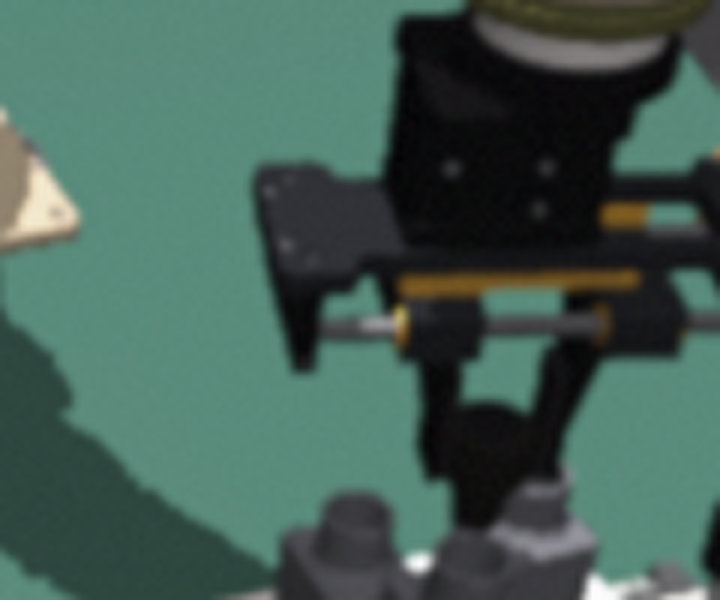

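```bash
python3 - <<'E'
from meas import *
c=load('scene'); im=c['img'].copy()
p=r.read_state()['ee_pos']; x,y,z=p; print(p)
tip=z-.035
S=8; ox,oy=290,150
im=cv2.resize(im[oy:oy+75,ox:ox+75],None,fx=S,fy=S,interpolation=cv2.INTER_CUBIC)
def circ(xc,yc,zc,rad,col):
    a=np.linspace(0,2*np.pi,40); q=px(c,np.c_[xc+rad*np.cos(a),yc+rad*np.sin(a),np.full(40,zc)])
    q=((q-[ox,oy]+.5)*S).astype(int); cv2.polylines(im,[q],True,col,1)
circ(x,y,tip+.023,.0172,(0,0,255)); circ(x,y,tip,.0095,(0,0,255)); circ(x,y,tip+.047,.0172,(0,0,255))
circ(.6428,.0645,.169,.0165,(0,255,255)); circ(.6428,.0645,.143,.0165,(0,255,255))
cv2.imwrite('pics/s24.png',im)
E
```

```text
[0.64256411 0.06584257 0.2223444 ]
```

View pics/s24.png

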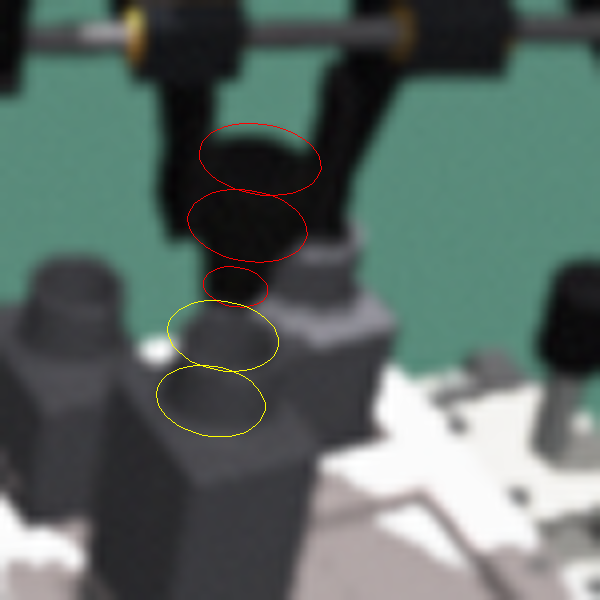

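```bash
cat > ov.py <<'E'
from meas import *
def ov(name,neck,ztip_off=.035,rim=.169,held=True,ox=290,oy=150,w=60,h=60,S=12,draw=True,fn=None):
    c=load('scene'); im=c['img'][oy:oy+h,ox:ox+w]
    im=cv2.resize(im,None,fx=S,fy=S,interpolation=cv2.INTER_CUBIC)
    im=(255*np.clip((im/255.)/.6,0,1)**.5).astype(np.uint8)
    def circ(xc,yc,zc,rad,col):
        a=np.linspace(0,2*np.pi,40); q=px(c,np.c_[xc+rad*np.cos(a),yc+rad*np.sin(a),np.full(40,zc)])
        q=((q-[ox,oy]+.5)*S).astype(int); cv2.polylines(im,[q],True,col,1)
    if held:
        x,y,z=r.read_state()['ee_pos']; tip=z-ztip_off
        circ(x,y,tip+.023,.0172,(0,0,255)); circ(x,y,tip,.0095,(0,0,255)); circ(x,y,tip+.047,.0172,(0,0,255))
    circ(*neck,rim,.0165,(0,255,255)); circ(*neck,rim-.026,.0165,(0,255,255))
    cv2.imwrite('pics/'+name,im)
E
python3 -c "
from ov import *
ov('s25.png',(.6428,.0645),ox=295,oy=160,w=50,h=50)"
```

```text
(no output)
```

View pics/s25.png

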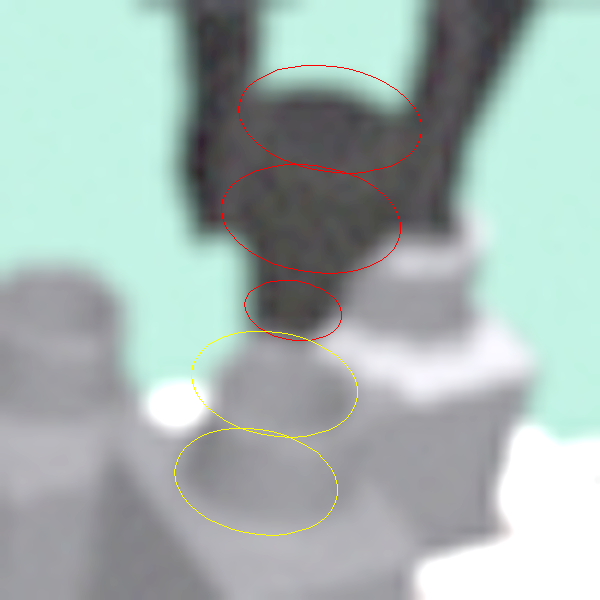

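Call:
apply_moves(increments=[{"grip": 255, "xyz": [0, 0, 8], "rotation": [0, 0, 0]}, {"grip": 255, "xyz": [0, 0, 15], "rotation": [0, 0, 0]}, {"grip": 255, "xyz": [0, 0, 21], "rotation": [0, 0, 0]}, {"grip": 255, "xyz": [0, 0, 26], "rotation": [0, 0, 0]}, {"grip": 255, "xyz": [0, 0, 26], "rotation": [0, 0, 0]}])

```text
time: 33.05
ee_pos: [0.6424, 0.0658, 0.1958]
eef_rot: [0.807, 0.59, -0.0, -0.0]
ft_force: [-0.0, 0.2, 0.0]
width: 0.0332
```

```bash
python3 go.py 642.5 65.5 181 72; python3 -c "
from ov import *
cam('scene')
ov('s26.png',(.6428,.066),ox=295,oy=160,w=50,h=50)"
```

```text
t 33.05 pos [642.4  65.8 195.8] yaw 72.4 w 33.2 F [-0.   0.2  0. ] j7 0.82
-> xyz [-0.3, 0.2, 14.8] rot [-0.0, -0.0, 0.4]
```

View pics/s26.png

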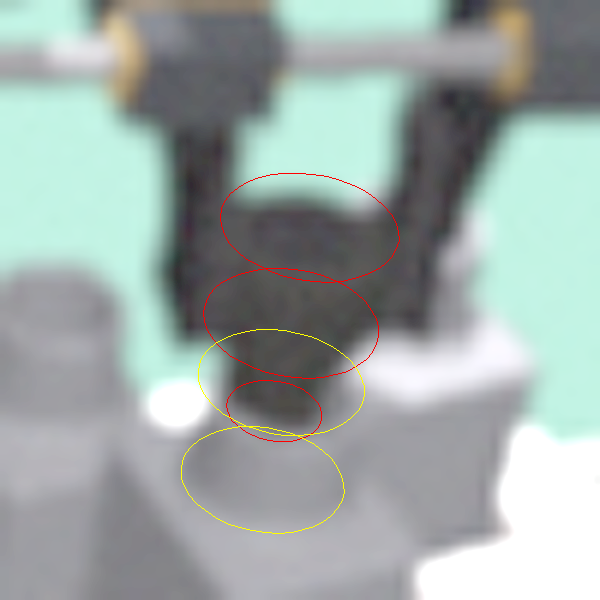

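Call:
apply_moves(increments=[{"grip": 255, "xyz": [0, 0, 4], "rotation": [0, 0, 0]}, {"grip": 255, "xyz": [0, 0, 8], "rotation": [0, 0, 0]}, {"grip": 255, "xyz": [0, 0, 12], "rotation": [0, 0, 0]}, {"grip": 255, "xyz": [0, 0, 12], "rotation": [0, 0, 0]}])

```text
time: 33.6
ee_pos: [0.6424, 0.0659, 0.1838]
eef_rot: [0.807, 0.59, -0.0, -0.0]
ft_force: [0.4, 0.8, 0.1]
width: 0.0331
```

```bash
python3 go.py 642.5 65.5 181 72
```

```text
t 33.6 pos [642.4  65.9 183.8] yaw 72.4 w 33.1 F [0.4 0.8 0.1] j7 0.82
-> xyz [-0.3, 0.2, 2.8] rot [-0.0, -0.0, 0.4]
```

Call:
apply_moves(increments=[{"grip": 255, "xyz": [0, 0, 2], "rotation": [0, 0, 0]}, {"grip": 255, "xyz": [0, 0, 4], "rotation": [0, 0, 0]}, {"grip": 255, "xyz": [0, 0, 5], "rotation": [0, 0, 0]}, {"grip": 255, "xyz": [0, 0, 5], "rotation": [0, 0, 0]}])

```text
time: 34.1
ee_pos: [0.6433, 0.0668, 0.1811]
eef_rot: [0.807, 0.591, 0.002, 0.0]
ft_force: [-1.9, 1.5, 12.9]
width: 0.0335
```

```bash
python3 go.py 642.5 65.5 181 72
```

```text
t 34.1 pos [643.3  66.8 181.1] yaw 72.4 w 33.5 F [-1.9  1.5 12.9] j7 0.81
-> xyz [-1.5, -0.4, 0.1] rot [0.1, -0.1, 0.4]
```

Call:
apply_moves(increments=[{"grip": 60, "xyz": [0, 0, 0], "rotation": [0, 0, 0]}, {"grip": 60, "xyz": [0, 0, 0], "rotation": [0, 0, 0]}, {"grip": 60, "xyz": [0, 0, 0], "rotation": [0, 0, 0]}, {"grip": 60, "xyz": [0, 0, -8], "rotation": [0, 0, 0]}, {"grip": 60, "xyz": [0, 0, -40], "rotation": [0, 0, 0]}])

```text
time: 34.72
ee_pos: [0.6423, 0.0663, 0.2202]
eef_rot: [0.807, 0.591, 0.0, -0.0]
ft_force: [0.4, 0.8, 0.5]
width: 0.0653
```

Call:
apply_moves(increments=[{"grip": 60, "xyz": [-40, -8, -10], "rotation": [0, 0, 0]}, {"grip": 60, "xyz": [-95, -20, -10], "rotation": [0, 0, 0]}, {"grip": 60, "xyz": [-150, -30, -10], "rotation": [0, 0, 0]}, {"grip": 60, "xyz": [-205, -40, -10], "rotation": [0, 0, 0]}, {"grip": 60, "xyz": [-240, -45, 0], "rotation": [0, 0, 0]}])

```text
time: 35.35
ee_pos: [0.5259, -0.1518, 0.221]
eef_rot: [0.808, 0.589, 0.0, 0.001]
ft_force: [-0.5, -0.5, 0.1]
width: 0.0664
```

```bash
python3 go.py 466.8 -345 120 72; python3 - <<'E'
from meas import *
c=cam('scene'); save(c,'s27.png',(260,130,400,240),5)
run(c,{'plugtop':(.6,.7,.02,.1,.175,.21)})
c=cam('top'); run(c,{'plugtop':(.6,.7,.02,.1,.175,.21),'p3':(.44,.488,-.38,-.31,.042,.065)})
E
```

```text
t 35.35 pos [ 525.9 -151.8  221. ] yaw 72.2 w 66.4 F [-0.5 -0.5  0.1] j7 1.29
-> xyz [-202.0, 2.6, 101.2] rot [0.1, 0.0, 0.2]
plugtop 185 rect c 644.7 63.1 sz 32.7 33.3 ang 3.6 mean [648.3  61.2 188.4] zmed 191.5
plugtop 131 rect c 641.1 65.4 sz 33.7 32.9 ang 16.8 mean [640.9  65.1 190.6] zmed 190.9
p3 97 rect c 466.6 -345.7 sz 32.1 33.0 ang 23.7 mean [ 466.3 -345.7   49.6] zmed 49.9
```

View pics/s27.png

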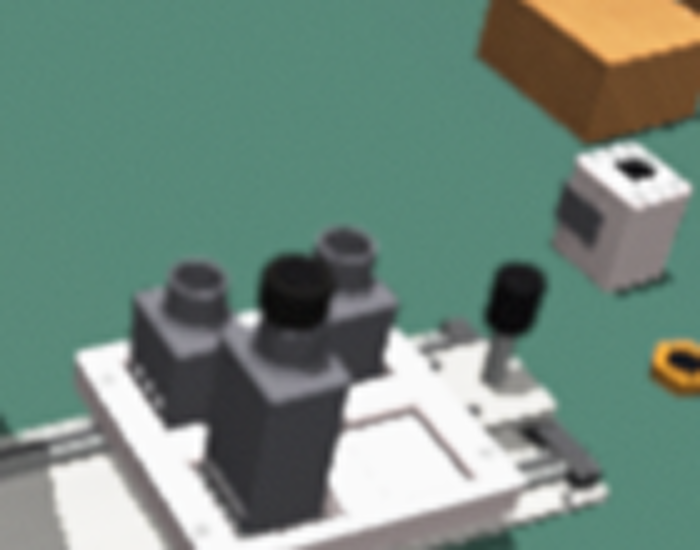

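Call:
apply_moves(increments=[{"grip": 60, "xyz": [-50, 1, 20], "rotation": [0, 0, 0]}, {"grip": 60, "xyz": [-105, 1, 50], "rotation": [0, 0, 0]}, {"grip": 60, "xyz": [-160, 2, 80], "rotation": [0, 0, 0]}, {"grip": 60, "xyz": [-202, 2.5, 100], "rotation": [0, 0, 0]}, {"grip": 60, "xyz": [-202, 2.5, 100], "rotation": [0, 0, 0]}])

```text
time: 36.08
ee_pos: [0.4623, -0.3496, 0.1181]
eef_rot: [0.811, 0.586, -0.002, -0.001]
ft_force: [0.5, 0.4, 0.8]
width: 0.0667
```

Call:
apply_moves(increments=[{"grip": 60, "xyz": [0, 0, 0], "rotation": [0, 0, 0]}, {"grip": 60, "xyz": [0, 0, 0], "rotation": [0, 0, 0]}])

```text
time: 36.33
ee_pos: [0.4633, -0.3485, 0.1189]
eef_rot: [0.81, 0.586, -0.002, -0.001]
ft_force: [-0.2, 0.6, 0.6]
width: 0.0666
```

```bash
python3 go.py 467.2 -345.3 39.7 72
```

```text
t 36.33 pos [ 463.3 -348.5  118.9] yaw 71.8 w 66.6 F [-0.2  0.6  0.6] j7 1.59
-> xyz [4.4, 3.0, 79.1] rot [-0.2, 0.1, -0.2]
```

Call:
apply_moves(increments=[{"grip": 60, "xyz": [4.4, 3, 5], "rotation": [-0.2, 0, 0]}, {"grip": 60, "xyz": [4.4, 3, 35], "rotation": [-0.2, 0, 0]}, {"grip": 60, "xyz": [4.4, 3, 65], "rotation": [-0.2, 0, 0]}, {"grip": 60, "xyz": [4.4, 3, 78.5], "rotation": [-0.2, 0, 0]}, {"grip": 60, "xyz": [4.4, 3, 78.5], "rotation": [-0.2, 0, 0]}])

```text
time: 36.95
ee_pos: [0.4673, -0.3445, 0.04]
eef_rot: [0.81, 0.587, -0.001, -0.0]
ft_force: [-0.7, 0.0, -0.5]
width: 0.0662
```

```bash
python3 go.py 467.2 -345.3 39.7 72
```

```text
t 36.95 pos [ 467.3 -344.5   40. ] yaw 71.9 w 66.2 F [-0.7  0.  -0.5] j7 1.52
-> xyz [-0.8, 0.1, 0.3] rot [-0.1, 0.0, -0.1]
```

Call:
apply_moves(increments=[{"grip": 255, "xyz": [0, 0, 0], "rotation": [0, 0, 0]}, {"grip": 255, "xyz": [0, 0, 0], "rotation": [0, 0, 0]}, {"grip": 255, "xyz": [0, 0, 0], "rotation": [0, 0, 0]}, {"grip": 255, "xyz": [0, 0, 0], "rotation": [0, 0, 0]}, {"grip": 255, "xyz": [0, 0, 0], "rotation": [0, 0, 0]}], squeeze=25)

```text
time: 37.58
ee_pos: [0.4674, -0.3447, 0.0402]
eef_rot: [0.81, 0.587, -0.001, -0.0]
ft_force: [-0.7, 0.1, 2.2]
width: 0.0333
```

Call:
apply_moves(increments=[{"grip": 255, "xyz": [0, 0, -10], "rotation": [0, 0, 0]}, {"grip": 255, "xyz": [0, 0, -45], "rotation": [0, 0, 0]}, {"grip": 255, "xyz": [0, 0, -100], "rotation": [0, 0, 0]}, {"grip": 255, "xyz": [0, 0, -145], "rotation": [0, 0, 0]}, {"grip": 255, "xyz": [0, 0, -145], "rotation": [0, 0, 0]}])

```text
time: 38.2
ee_pos: [0.4694, -0.3453, 0.1896]
eef_rot: [0.81, 0.587, 0.0, 0.003]
ft_force: [-0.2, 0.2, -0.1]
width: 0.0334
```

```bash
python3 go.py 561.2 152.2 185 82
```

```text
t 38.2 pos [ 469.4 -345.3  189.6] yaw 71.9 w 33.4 F [-0.2  0.2 -0.1] j7 1.61
-> xyz [501.4, -67.7, 2.5] rot [0.3, 0.2, -10.1]
```

Call:
apply_moves(increments=[{"grip": 255, "xyz": [50, -7, 0], "rotation": [0, 0, 0]}, {"grip": 255, "xyz": [108, -14, 0], "rotation": [0, 0, 0]}, {"grip": 255, "xyz": [166, -22, 0], "rotation": [0, 0, 0]}, {"grip": 255, "xyz": [224, -30, 0], "rotation": [0, 0, 0]}, {"grip": 255, "xyz": [275, -37, 0], "rotation": [0, 0, 0]}])

```text
time: 38.83
ee_pos: [0.5195, -0.0702, 0.1882]
eef_rot: [0.81, 0.587, -0.0, 0.003]
ft_force: [1.4, 0.0, -1.2]
width: 0.0338
```

```bash
python3 go.py 561.2 152.2 185 72
```

```text
t 38.83 pos [519.5 -70.2 188.2] yaw 71.9 w 33.8 F [ 1.4  0.  -1.2] j7 1.13
-> xyz [224.4, -29.5, 2.2] rot [0.3, 0.2, -0.1]
```

Call:
apply_moves(increments=[{"grip": 255, "xyz": [55, -7, 0], "rotation": [0, 0, 0]}, {"grip": 255, "xyz": [112, -15, 0], "rotation": [0, 0, 0]}, {"grip": 255, "xyz": [170, -23, 0], "rotation": [0, 0, 0]}, {"grip": 255, "xyz": [210, -28, 0], "rotation": [0, 0.2, 0]}, {"grip": 255, "xyz": [224, -29.5, 2], "rotation": [0.3, 0.2, 0]}])

```text
time: 39.45
ee_pos: [0.5603, 0.1549, 0.1848]
eef_rot: [0.808, 0.589, -0.0, -0.001]
ft_force: [-0.3, -0.2, -0.7]
width: 0.0333
```

Call:
apply_moves(increments=[{"grip": 255, "xyz": [0, 0, 0], "rotation": [0, 0, 0]}, {"grip": 255, "xyz": [0, 0, 0], "rotation": [0, 0, 0]}])

```text
time: 39.7
ee_pos: [0.5603, 0.1533, 0.1845]
eef_rot: [0.809, 0.588, -0.001, -0.001]
ft_force: [0.1, -0.8, -0.1]
width: 0.0334
```

```bash
python3 go.py 561.2 152.2 156 72;python3 -c "
from ov import *
c=cam('scene'); print(px(c,[[.561,.152,.129]]))
ov('s28.png',(.5612,.1522),rim=.129,ox=300,oy=135,w=50,h=50)"
```

```text
t 39.7 pos [560.3 153.3 184.5] yaw 72.0 w 33.4 F [ 0.1 -0.8 -0.1] j7 0.65
-> xyz [-0.7, 1.2, 28.5] rot [-0.1, 0.0, 0.0]
[[328.43775883 177.36720288]]
```

View pics/s28.png

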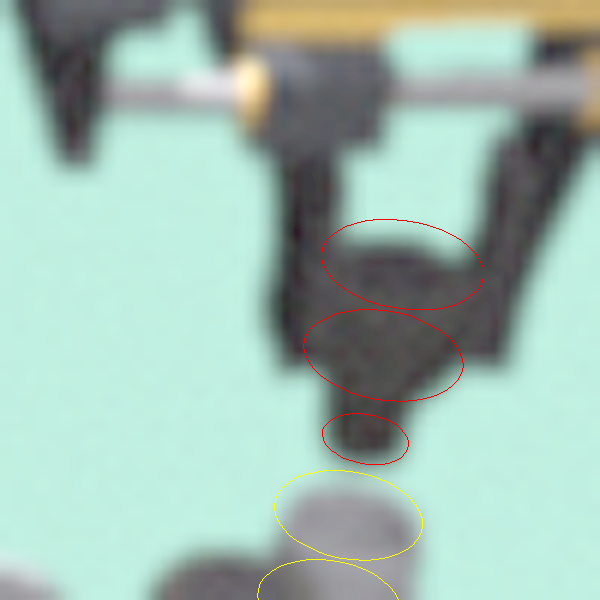

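Call:
apply_moves(increments=[{"grip": 255, "xyz": [-0.6, 1, 12], "rotation": [0, 0, 0]}, {"grip": 255, "xyz": [-0.6, 1, 22], "rotation": [0, 0, 0]}, {"grip": 255, "xyz": [-0.6, 1, 29], "rotation": [0, 0, 0]}, {"grip": 255, "xyz": [-0.6, 1, 35], "rotation": [0, 0, 0]}, {"grip": 255, "xyz": [-0.6, 1, 35], "rotation": [0, 0, 0]}])

```text
time: 40.38
ee_pos: [0.561, 0.1523, 0.1492]
eef_rot: [0.809, 0.588, -0.001, -0.001]
ft_force: [-0.2, -0.1, -0.6]
width: 0.0334
```

```bash
python3 go.py 561.2 152.2 141 72
```

```text
t 40.38 pos [561.  152.3 149.2] yaw 72.0 w 33.4 F [-0.2 -0.1 -0.6] j7 0.63
-> xyz [-0.0, 0.2, 8.2] rot [-0.1, 0.0, 0.0]
```

Tip is 15 mm inside the neck with no force, so I'll push it home to a TCP height of about 141.

Call:
apply_moves(increments=[{"grip": 255, "xyz": [0, 0, 4], "rotation": [0, 0, 0]}, {"grip": 255, "xyz": [0, 0, 8], "rotation": [0, 0, 0]}, {"grip": 255, "xyz": [0, 0, 10], "rotation": [0, 0, 0]}, {"grip": 255, "xyz": [0, 0, 10.5], "rotation": [0, 0, 0]}, {"grip": 255, "xyz": [0, 0, 10.5], "rotation": [0, 0, 0]}])

```text
time: 41.0
ee_pos: [0.5618, 0.1532, 0.1411]
eef_rot: [0.809, 0.588, 0.0, -0.0]
ft_force: [-5.2, -1.8, 19.5]
width: 0.0331
```

```bash
python3 go.py 561.2 152.2 140.2 72
```

```text
t 41.0 pos [561.8 153.2 141.1] yaw 72.0 w 33.1 F [-5.2 -1.8 19.5] j7 0.62
-> xyz [-1.1, -0.2, 0.9] rot [0.0, -0.0, 0.0]
```

Call:
apply_moves(increments=[{"grip": 60, "xyz": [0, 0, 0], "rotation": [0, 0, 0]}, {"grip": 60, "xyz": [0, 0, 0], "rotation": [0, 0, 0]}, {"grip": 60, "xyz": [0, 0, 0], "rotation": [0, 0, 0]}, {"grip": 60, "xyz": [0, 0, -8], "rotation": [0, 0, 0]}, {"grip": 60, "xyz": [0, 0, -50], "rotation": [0, 0, 0]}])

```text
time: 41.62
ee_pos: [0.5605, 0.1524, 0.1899]
eef_rot: [0.809, 0.588, -0.002, -0.001]
ft_force: [1.3, -0.5, -0.2]
width: 0.0659
```

Call:
apply_moves(increments=[{"grip": 60, "xyz": [-40, 0, -10], "rotation": [0, 0, 0]}, {"grip": 60, "xyz": [-100, 10, -10], "rotation": [0, 0, 0]}, {"grip": 60, "xyz": [-160, 20, -10], "rotation": [0, 0, 0]}, {"grip": 60, "xyz": [-220, 30, -10], "rotation": [0, 0, 0]}, {"grip": 60, "xyz": [-270, 40, -10], "rotation": [0, 0, 0]}])

```text
time: 42.25
ee_pos: [0.5148, -0.1194, 0.2007]
eef_rot: [0.809, 0.588, -0.002, -0.0]
ft_force: [0.7, -0.2, -0.1]
width: 0.0665
```

```bash
python3 go.py 516.3 -351.6 120 72; python3 - <<'E'
from meas import *
c=cam('scene'); save(c,'s29.png',(260,130,400,240),5)
c=cam('top'); run(c,{'tall plug':(.6,.7,.02,.1,.175,.21),'nl':(.52,.6,.11,.2,.14,.16),'p2':(.487,.537,-.39,-.32,.042,.065)})
E
```

```text
t 42.25 pos [ 514.8 -119.4  200.7] yaw 72.0 w 66.5 F [ 0.7 -0.2 -0.1] j7 1.23
-> xyz [-220.2, 73.5, 81.0] rot [-0.2, 0.1, -0.0]
tall plug 136 rect c 642.0 65.6 sz 33.3 34.9 ang 73.4 mean [640.6  65.5 189.8] zmed 190.5
nl 122 rect c 560.6 151.3 sz 31.9 32.9 ang 69.5 mean [560.3 151.2 150.9] zmed 151.0
p2 101 rect c 516.0 -352.6 sz 31.5 34.1 ang 25.9 mean [ 515.7 -352.3   50.4] zmed 50.9
```

View pics/s29.png

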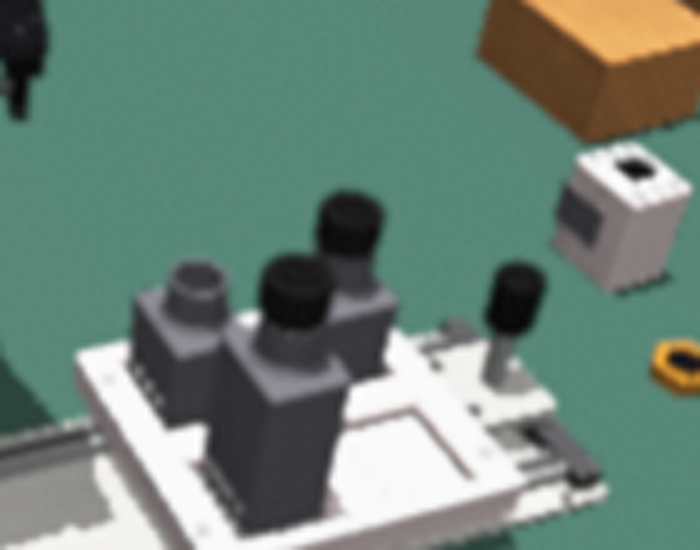

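Call:
apply_moves(increments=[{"grip": 60, "xyz": [-50, 17, 10], "rotation": [0, 0, 0]}, {"grip": 60, "xyz": [-105, 35, 35], "rotation": [0, 0, 0]}, {"grip": 60, "xyz": [-160, 53, 60], "rotation": [0, 0, 0]}, {"grip": 60, "xyz": [-205, 68, 78], "rotation": [0, 0, 0]}, {"grip": 60, "xyz": [-220, 73.5, 80], "rotation": [0, 0, 0]}])

```text
time: 42.98
ee_pos: [0.5124, -0.3587, 0.1189]
eef_rot: [0.813, 0.583, -0.003, -0.002]
ft_force: [0.8, 0.8, 0.2]
width: 0.0665
```

Call:
apply_moves(increments=[{"grip": 60, "xyz": [0, 0, 0], "rotation": [0, 0, 0]}, {"grip": 60, "xyz": [0, 0, 0], "rotation": [0, 0, 0]}])

```text
time: 43.22
ee_pos: [0.5132, -0.357, 0.1196]
eef_rot: [0.812, 0.584, -0.003, -0.001]
ft_force: [-0.7, 0.2, 0.2]
width: 0.0666
```

```bash
python3 go.py 516.3 -351.6 40 72
```

```text
t 43.23 pos [ 513.2 -357.   119.6] yaw 71.4 w 66.6 F [-0.7  0.2  0.2] j7 1.51
-> xyz [6.3, 1.6, 79.6] rot [-0.3, 0.1, -0.6]
```

Call:
apply_moves(increments=[{"grip": 60, "xyz": [6.5, 2, 5], "rotation": [-0.3, 0, -0.6]}, {"grip": 60, "xyz": [6.5, 2, 35], "rotation": [-0.3, 0, -0.6]}, {"grip": 60, "xyz": [6.5, 2, 65], "rotation": [-0.3, 0, -0.6]}, {"grip": 60, "xyz": [6.5, 2, 79], "rotation": [-0.3, 0, -0.6]}, {"grip": 60, "xyz": [6.5, 2, 79], "rotation": [-0.3, 0, -0.6]}])

```text
time: 43.85
ee_pos: [0.5168, -0.3505, 0.0402]
eef_rot: [0.809, 0.588, -0.001, 0.0]
ft_force: [-0.4, -0.1, -0.4]
width: 0.0667
```

```bash
python3 go.py 516.3 -351.6 40 72
```

```text
t 43.85 pos [ 516.8 -350.5   40.2] yaw 72.1 w 66.7 F [-0.4 -0.1 -0.4] j7 1.47
-> xyz [-1.2, -0.1, 0.2] rot [-0.1, 0.1, 0.1]
```

Call:
apply_moves(increments=[{"grip": 255, "xyz": [-1, 0, 0], "rotation": [0, 0, 0]}, {"grip": 255, "xyz": [-1, 0, 0], "rotation": [0, 0, 0]}, {"grip": 255, "xyz": [-1, 0, 0], "rotation": [0, 0, 0]}, {"grip": 255, "xyz": [-1, 0, 0], "rotation": [0, 0, 0]}, {"grip": 255, "xyz": [-1, 0, 0], "rotation": [0, 0, 0]}], squeeze=25)

```text
time: 44.48
ee_pos: [0.5166, -0.3516, 0.0405]
eef_rot: [0.809, 0.588, -0.001, 0.0]
ft_force: [0.2, -0.0, 1.3]
width: 0.0333
```

Call:
apply_moves(increments=[{"grip": 255, "xyz": [0, 0, -10], "rotation": [0, 0, 0]}, {"grip": 255, "xyz": [0, 0, -45], "rotation": [0, 0, 0]}, {"grip": 255, "xyz": [0, 0, -100], "rotation": [0, 0, 0]}, {"grip": 255, "xyz": [0, 0, -145], "rotation": [0, 0, 0]}, {"grip": 255, "xyz": [0, 0, -145], "rotation": [0, 0, 0]}])

```text
time: 45.1
ee_pos: [0.5187, -0.3518, 0.1902]
eef_rot: [0.809, 0.588, 0.0, 0.004]
ft_force: [0.7, -0.7, -1.1]
width: 0.0333
```

```bash
python3 go.py 560.4 64.2 186 72
```

```text
t 45.1 pos [ 518.7 -351.8  190.2] yaw 72.1 w 33.3 F [ 0.7 -0.7 -1.1] j7 1.55
-> xyz [408.7, -88.4, 2.0] rot [0.3, 0.2, 0.1]
```

Call:
apply_moves(increments=[{"grip": 255, "xyz": [50, -11, 0], "rotation": [0, 0, 0]}, {"grip": 255, "xyz": [108, -23, 0], "rotation": [0, 0, 0]}, {"grip": 255, "xyz": [160, -35, 0], "rotation": [0, 0, 0]}, {"grip": 255, "xyz": [210, -45, 0], "rotation": [0, 0, 0]}, {"grip": 255, "xyz": [250, -54, 0], "rotation": [0, 0, 0]}])

```text
time: 45.72
ee_pos: [0.5439, -0.095, 0.1885]
eef_rot: [0.808, 0.589, -0.0, 0.003]
ft_force: [0.2, 0.0, -0.0]
width: 0.033
```

```bash
python3 go.py 560.4 64.2 186 72
```

```text
t 45.73 pos [543.9 -95.  188.5] yaw 72.2 w 33.0 F [ 0.2  0.  -0. ] j7 1.14
-> xyz [156.6, -33.1, 1.6] rot [0.3, 0.2, 0.2]
```

Call:
apply_moves(increments=[{"grip": 255, "xyz": [45, -10, 0], "rotation": [0, 0, 0]}, {"grip": 255, "xyz": [95, -20, 0], "rotation": [0, 0, 0]}, {"grip": 255, "xyz": [135, -29, 0], "rotation": [0, 0, 0]}, {"grip": 255, "xyz": [154, -33, 1], "rotation": [0.3, 0.2, 0]}, {"grip": 255, "xyz": [156, -33, 1], "rotation": [0.3, 0.2, 0]}])

```text
time: 46.35
ee_pos: [0.5601, 0.0641, 0.1862]
eef_rot: [0.808, 0.59, -0.001, -0.0]
ft_force: [-0.2, -0.2, -0.5]
width: 0.0335
```

Call:
apply_moves(increments=[{"grip": 255, "xyz": [0, 0, 0], "rotation": [0, 0, 0]}, {"grip": 255, "xyz": [0, 0, 0], "rotation": [0, 0, 0]}])

```text
time: 46.6
ee_pos: [0.5602, 0.0623, 0.186]
eef_rot: [0.808, 0.589, -0.001, 0.0]
ft_force: [0.1, -0.3, -0.3]
width: 0.0331
```

```bash
python3 go.py 560.4 64.2 150 72;python3 -c "
from ov import *
c=cam('scene'); q=px(c,[[.56,.064,.15]])[0]; print(q)
ov('s30.png',(.5604,.0642),rim=.129,ox=int(q[0])-25,oy=int(q[1])-25,w=50,h=50)"
```

```text
t 46.6 pos [560.2  62.3 186. ] yaw 72.1 w 33.1 F [ 0.1 -0.3 -0.3] j7 0.83
-> xyz [1.9, -0.3, 36.0] rot [-0.1, 0.1, 0.1]
[300.25153751 177.82282719]
```

View pics/s30.png

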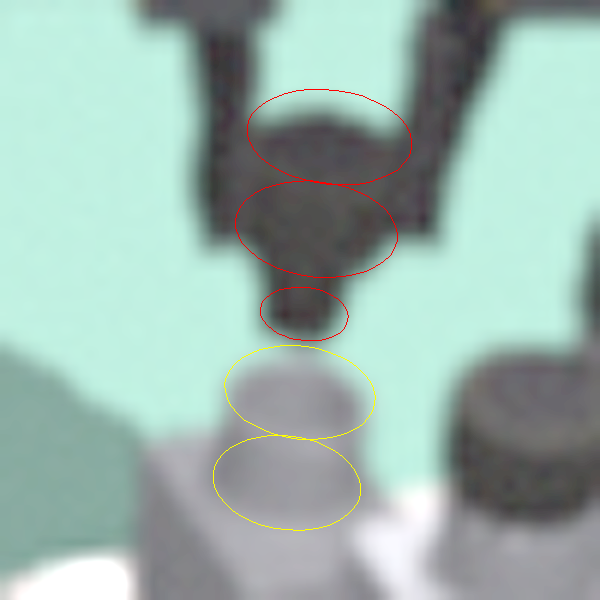

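Call:
apply_moves(increments=[{"grip": 255, "xyz": [1.7, 0, 10], "rotation": [0, 0, 0]}, {"grip": 255, "xyz": [1.7, 0, 20], "rotation": [0, 0, 0]}, {"grip": 255, "xyz": [1.7, 0, 29], "rotation": [0, 0, 0]}, {"grip": 255, "xyz": [1.7, 0, 36], "rotation": [0, 0, 0]}, {"grip": 255, "xyz": [1.7, 0, 36], "rotation": [0, 0, 0]}])

```text
time: 47.28
ee_pos: [0.5603, 0.0642, 0.1494]
eef_rot: [0.808, 0.589, -0.001, -0.0]
ft_force: [0.2, -0.1, 0.5]
width: 0.0335
```

```bash
python3 go.py 560.4 64.2 141 72
```

```text
t 47.27 pos [560.3  64.2 149.4] yaw 72.1 w 33.5 F [ 0.2 -0.1  0.5] j7 0.8
-> xyz [0.1, 0.1, 8.4] rot [-0.1, 0.1, 0.1]
```

Call:
apply_moves(increments=[{"grip": 255, "xyz": [0, 0, 4], "rotation": [0, 0, 0]}, {"grip": 255, "xyz": [0, 0, 8], "rotation": [0, 0, 0]}, {"grip": 255, "xyz": [0, 0, 10], "rotation": [0, 0, 0]}, {"grip": 255, "xyz": [0, 0, 10.5], "rotation": [0, 0, 0]}, {"grip": 255, "xyz": [0, 0, 10.5], "rotation": [0, 0, 0]}])

```text
time: 47.9
ee_pos: [0.5614, 0.0643, 0.1414]
eef_rot: [0.808, 0.589, -0.0, 0.001]
ft_force: [-7.5, -2.4, 20.7]
width: 0.0335
```

```bash
python3 go.py 560.4 64.2 141 72
```

```text
t 47.9 pos [561.4  64.3 141.4] yaw 72.1 w 33.5 F [-7.5 -2.4 20.7] j7 0.79
-> xyz [-0.4, -0.9, 0.4] rot [0.1, 0.1, 0.1]
```

Call:
apply_moves(increments=[{"grip": 60, "xyz": [0, 0, 0], "rotation": [0, 0, 0]}, {"grip": 60, "xyz": [0, 0, 0], "rotation": [0, 0, 0]}, {"grip": 60, "xyz": [0, 0, 0], "rotation": [0, 0, 0]}, {"grip": 60, "xyz": [0, 0, -8], "rotation": [0, 0, 0]}, {"grip": 60, "xyz": [0, 0, -40], "rotation": [0, 0, 0]}])

```text
time: 48.52
ee_pos: [0.5604, 0.0641, 0.1808]
eef_rot: [0.808, 0.589, -0.002, -0.0]
ft_force: [0.2, -0.7, 1.2]
width: 0.0656
```

Call:
apply_moves(increments=[{"grip": 60, "xyz": [0, 0, -30], "rotation": [0, 0, 0]}, {"grip": 60, "xyz": [0, -60, -40], "rotation": [0, 0, 0]}, {"grip": 60, "xyz": [0, -110, -40], "rotation": [0, 0, -8]}, {"grip": 60, "xyz": [0, -110, -40], "rotation": [0, 0, -17]}, {"grip": 60, "xyz": [0, -110, -40], "rotation": [0, 0, -17]}])

```text
time: 49.15
ee_pos: [0.4558, 0.0977, 0.2215]
eef_rot: [0.713, 0.701, -0.002, 0.001]
ft_force: [-0.1, -0.1, 0.2]
width: 0.0666
```

```bash
python3 go.py 604 240.5 225 89; python3 - <<'E'
from meas import *
c=cam('scene'); save(c,'s31.png',(230,120,400,250),4.4)
c=cam('top'); save(c,'t31.png',(130,110,300,210),4.4);run(c,{'tall plug':(.6,.7,.02,.1,.175,.21),'nl':(.52,.6,.11,.2,.14,.16),'nr':(.52,.6,.03,.1,.14,.16),'knob':(.56,.64,.2,.28,.105,.13)})
E
```

```text
t 49.15 pos [455.8  97.7 221.5] yaw 89.1 w 66.6 F [-0.1 -0.1  0.2] j7 1.21
-> xyz [145.2, 145.8, -4.1] rot [-0.1, 0.2, 0.1]
tall plug 133 rect c 641.4 65.7 sz 33.1 33.0 ang 10.1 mean [640.7  65.5 190.4] zmed 191.1
nl 54 rect c 567.4 156.2 sz 16.7 33.2 ang 37.6 mean [566.9 156.  151.2] zmed 151.4
nr 118 rect c 560.5 63.1 sz 32.0 32.2 ang 46.1 mean [560.1  62.8 150.7] zmed 150.8
knob 75 rect c 603.7 238.0 sz 23.3 26.4 ang 88.1 mean [603.2 238.3 113.1] zmed 113.6
```

View pics/s31.png

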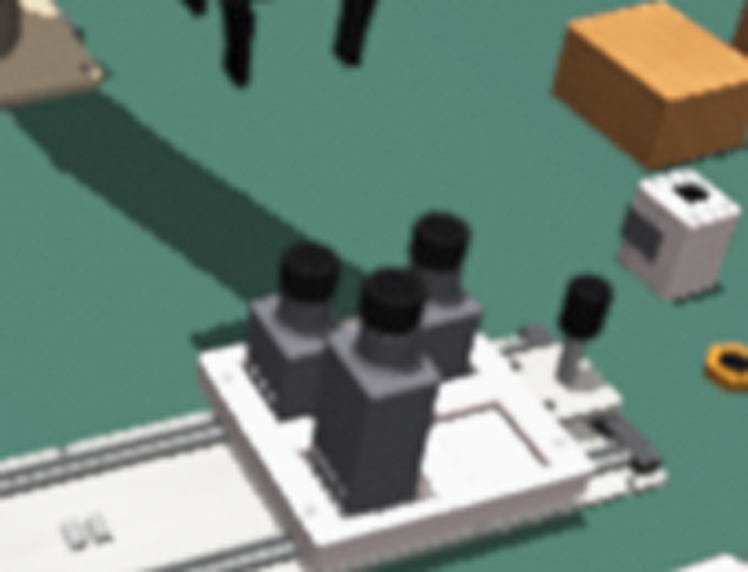

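View pics/t31.png

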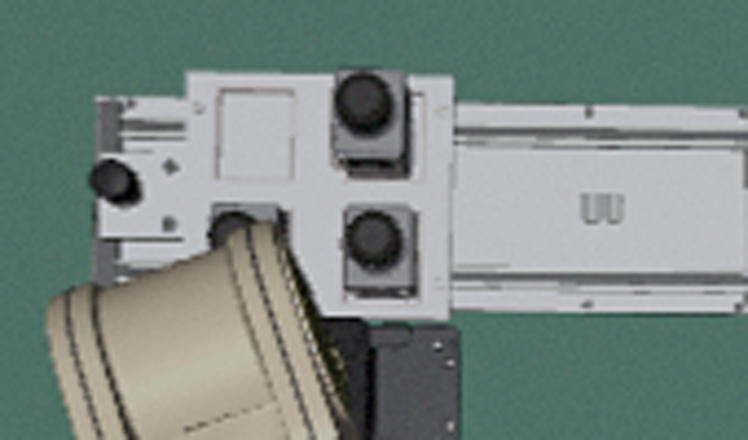

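All plugs read home: tops at 191, 151 and 151 mm with a camera bias of about −2 mm, against 193 and 153 nominal. The carrier is still at the stop. Now to the knob.

Call:
apply_moves(increments=[{"grip": 60, "xyz": [40, 40, 0], "rotation": [0, 0, 0]}, {"grip": 60, "xyz": [80, 80, 0], "rotation": [0, 0, 0]}, {"grip": 60, "xyz": [120, 121, 0], "rotation": [0, 0, 0]}, {"grip": 60, "xyz": [143, 144, 0], "rotation": [0, 0, 0]}, {"grip": 60, "xyz": [145, 146, 0], "rotation": [0, 0, 0]}])

```text
time: 49.88
ee_pos: [0.6053, 0.2422, 0.2186]
eef_rot: [0.714, 0.7, -0.002, -0.002]
ft_force: [-0.1, 0.4, -0.1]
width: 0.0664
```

Call:
apply_moves(increments=[{"grip": 60, "xyz": [0, 0, 0], "rotation": [0, 0, 0]}, {"grip": 60, "xyz": [0, 0, 0], "rotation": [0, 0, 0]}])

```text
time: 50.12
ee_pos: [0.6052, 0.2412, 0.2184]
eef_rot: [0.715, 0.699, -0.002, -0.002]
ft_force: [0.2, 0.4, 0.7]
width: 0.0666
```

```bash
python3 go.py 604 240.5 101 89
```

```text
t 50.12 pos [605.2 241.2 218.4] yaw 88.7 w 66.6 F [0.2 0.4 0.7] j7 0.78
-> xyz [-0.8, -0.4, 117.4] rot [-0.4, -0.0, -0.3]
```

Call:
apply_moves(increments=[{"grip": 60, "xyz": [-1, -0.5, 30], "rotation": [-0.4, 0, 0]}, {"grip": 60, "xyz": [-1, -0.5, 70], "rotation": [-0.4, 0, 0]}, {"grip": 60, "xyz": [-1, -0.5, 105], "rotation": [-0.4, 0, 0]}, {"grip": 60, "xyz": [-1, -0.5, 117], "rotation": [-0.4, 0, 0]}, {"grip": 60, "xyz": [-1, -0.5, 117], "rotation": [-0.4, 0, 0]}])

```text
time: 50.75
ee_pos: [0.6039, 0.2397, 0.1018]
eef_rot: [0.715, 0.699, 0.0, 0.0]
ft_force: [1.3, 0.7, -0.2]
width: 0.0665
```

Call:
apply_moves(increments=[{"grip": 255, "xyz": [0, 0, 0], "rotation": [0, 0, 0]}, {"grip": 255, "xyz": [0, 0, 0], "rotation": [0, 0, 0]}, {"grip": 255, "xyz": [0, 0, 0], "rotation": [0, 0, 0]}, {"grip": 255, "xyz": [0, 0, 0], "rotation": [0, 0, 0]}, {"grip": 255, "xyz": [0, 0, 0], "rotation": [0, 0, 0]}], squeeze=25)

```text
time: 51.38
ee_pos: [0.604, 0.2404, 0.1019]
eef_rot: [0.715, 0.699, 0.001, -0.0]
ft_force: [0.6, 2.9, 0.7]
width: 0.0269
```

Call:
apply_moves(increments=[{"grip": 255, "xyz": [0, 0, 0], "rotation": [0, 0, 0]}, {"grip": 255, "xyz": [0, 0, 0], "rotation": [0, 0, 0]}])

```text
time: 51.62
ee_pos: [0.604, 0.2404, 0.102]
eef_rot: [0.715, 0.699, 0.001, -0.0]
ft_force: [0.9, 0.6, -0.2]
width: 0.0276
```

```bash
python3 go.py 600.4 40.5 101 89; python3 - <<'E'
from meas import *
c=cam('scene'); save(c,'s32.png',(230,100,420,250),4)
E
```

```text
t 51.62 pos [604.  240.4 102. ] yaw 88.7 w 27.6 F [ 0.9  0.6 -0.2] j7 0.73
-> xyz [-200.0, 0.9, 0.8] rot [0.0, -0.1, -0.3]
```

View pics/s32.png

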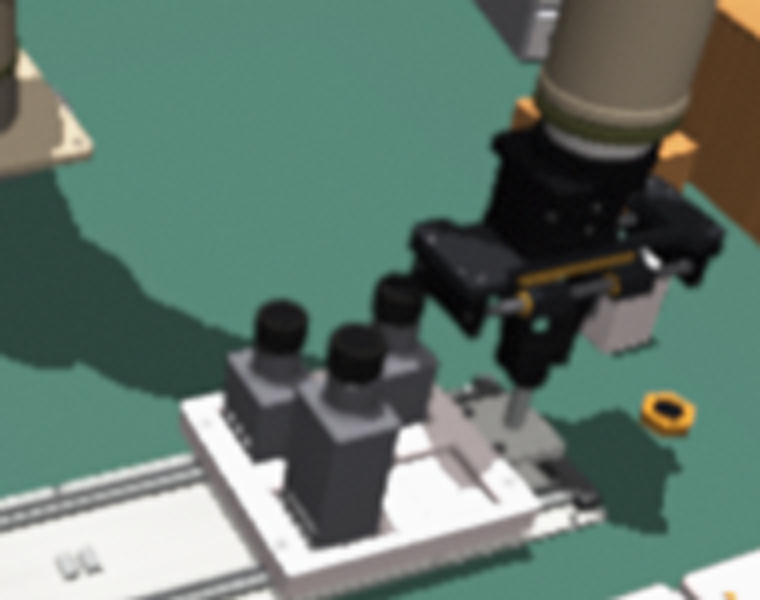

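Call:
apply_moves(increments=[{"grip": 255, "xyz": [-5, 0, 0], "rotation": [0, 0, 0]}, {"grip": 255, "xyz": [-13, 0, 0], "rotation": [0, 0, 0]}, {"grip": 255, "xyz": [-27, 0, 0], "rotation": [0, 0, 0]}, {"grip": 255, "xyz": [-42, 0, 0], "rotation": [0, 0, 0]}, {"grip": 255, "xyz": [-57, 0.3, 0], "rotation": [0, 0, 0]}])

```text
time: 52.3
ee_pos: [0.6029, 0.1823, 0.1019]
eef_rot: [0.715, 0.699, 0.001, -0.0]
ft_force: [-0.3, 1.6, 0.3]
width: 0.0278
```

Call:
apply_moves(increments=[{"grip": 255, "xyz": [-15, 0, 0], "rotation": [0, 0, 0]}, {"grip": 255, "xyz": [-30, 0, 0], "rotation": [0, 0, 0]}, {"grip": 255, "xyz": [-45, 0, 0], "rotation": [0, 0, 0]}, {"grip": 255, "xyz": [-60, 0.3, 0], "rotation": [0, 0, 0]}, {"grip": 255, "xyz": [-70, 0.3, 0], "rotation": [0, 0, 0]}])

```text
time: 52.92
ee_pos: [0.6014, 0.1111, 0.1019]
eef_rot: [0.715, 0.699, 0.0, -0.0]
ft_force: [-0.5, 1.5, 0.3]
width: 0.0275
```

```bash
python3 go.py 600.4 40.5 102 89; python3 - <<'E'
from meas import *
c=cam('scene'); save(c,'s33.png',(180,100,400,260),3.5)
E
```

```text
t 52.92 pos [601.4 111.1 101.9] yaw 88.7 w 27.5 F [-0.5  1.5  0.3] j7 0.92
-> xyz [-70.6, 0.6, -0.1] rot [0.0, -0.0, -0.3]
```

View pics/s33.png

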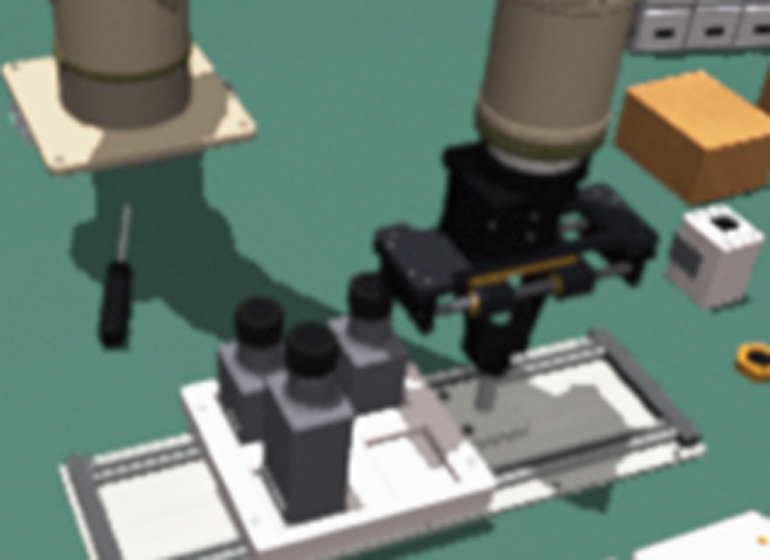

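Call:
apply_moves(increments=[{"grip": 255, "xyz": [-15, 0, 0], "rotation": [0, 0, 0]}, {"grip": 255, "xyz": [-30, 0, 0], "rotation": [0, 0, 0]}, {"grip": 255, "xyz": [-45, 0.3, 0], "rotation": [0, 0, 0]}, {"grip": 255, "xyz": [-58, 0.5, 0], "rotation": [0, 0, 0]}, {"grip": 255, "xyz": [-62, 0.5, 0], "rotation": [0, 0, 0]}])

```text
time: 53.6
ee_pos: [0.6002, 0.0471, 0.1019]
eef_rot: [0.716, 0.698, -0.0, -0.0]
ft_force: [-0.6, 3.4, 0.8]
width: 0.0273
```

```bash
python3 go.py 600.4 40.5 102 89
```

```text
t 53.6 pos [600.2  47.1 101.9] yaw 88.6 w 27.3 F [-0.6  3.4  0.8] j7 1.03
-> xyz [-6.6, 0.4, -0.1] rot [-0.1, 0.0, -0.4]
```

Call:
apply_moves(increments=[{"grip": 255, "xyz": [-3, 0, 0], "rotation": [0, 0, 0]}, {"grip": 255, "xyz": [-6, 0, 0], "rotation": [0, 0, 0]}, {"grip": 255, "xyz": [-7, 0, 0], "rotation": [0, 0, 0]}, {"grip": 255, "xyz": [-7, 0, 0], "rotation": [0, 0, 0]}])

```text
time: 54.1
ee_pos: [0.6001, 0.0403, 0.1019]
eef_rot: [0.716, 0.698, -0.0, -0.0]
ft_force: [0.6, 2.5, -0.6]
width: 0.0275
```

```bash
python3 go.py 600.4 40.5 102 89
```

```text
t 54.1 pos [600.1  40.3 101.9] yaw 88.6 w 27.5 F [ 0.6  2.5 -0.6] j7 1.04
-> xyz [0.2, 0.3, -0.1] rot [-0.1, 0.0, -0.4]
```

Call:
apply_moves(increments=[{"grip": 255, "xyz": [-1, 0, 0], "rotation": [0, 0, 0]}, {"grip": 255, "xyz": [-1, 0, 0], "rotation": [0, 0, 0]}])

```text
time: 54.35
ee_pos: [0.6001, 0.0402, 0.1019]
eef_rot: [0.715, 0.699, 0.0, -0.0]
ft_force: [0.2, 4.2, -0.7]
width: 0.0272
```

Call:
apply_moves(increments=[{"grip": 60, "xyz": [0, 0, 0], "rotation": [0, 0, 0]}, {"grip": 60, "xyz": [0, 0, 0], "rotation": [0, 0, 0]}, {"grip": 60, "xyz": [0, 0, 0], "rotation": [0, 0, 0]}, {"grip": 60, "xyz": [0, 0, 0], "rotation": [0, 0, 0]}, {"grip": 60, "xyz": [0, 0, 0], "rotation": [0, 0, 0]}])

```text
time: 54.98
ee_pos: [0.6001, 0.04, 0.1019]
eef_rot: [0.716, 0.699, -0.0, -0.0]
ft_force: [0.4, -0.4, -0.1]
width: 0.0644
```

Call:
apply_moves(increments=[{"grip": 60, "xyz": [0, 0, -15], "rotation": [0, 0, 0]}, {"grip": 60, "xyz": [0, 0, -50], "rotation": [0, 0, 0]}, {"grip": 60, "xyz": [0, 0, -100], "rotation": [0, 0, 0]}, {"grip": 60, "xyz": [0, 0, -130], "rotation": [0, 0, 0]}, {"grip": 60, "xyz": [0, 0, -130], "rotation": [0, 0, 0]}])

```text
time: 55.6
ee_pos: [0.6012, 0.0406, 0.2354]
eef_rot: [0.715, 0.699, 0.002, 0.001]
ft_force: [0.4, 0.7, -0.6]
width: 0.0669
```

Call:
apply_moves(increments=[{"grip": 60, "xyz": [50, 0, 0], "rotation": [0, 0, 0]}, {"grip": 60, "xyz": [100, -20, 0], "rotation": [0, 0, 0]}, {"grip": 60, "xyz": [150, -60, 0], "rotation": [0, 0, 0]}, {"grip": 60, "xyz": [200, -100, 0], "rotation": [0, 0, 0]}, {"grip": 60, "xyz": [240, -130, 0], "rotation": [0, 0, 0]}])

```text
time: 56.22
ee_pos: [0.4749, 0.2853, 0.235]
eef_rot: [0.715, 0.699, 0.002, 0.001]
ft_force: [0.9, 0.1, 0.7]
width: 0.0667
```

```bash
python3 go.py 600.4 40.5 102 89; python3 - <<'E'
from meas import *
c=cam('scene'); save(c,'s35.png',(60,80,400,270),2.3)
c=cam('top'); save(c,'t35.png',(120,100,380,270),3);run(c,{'tall plug':(.6,.7,-.2,.0,.175,.21),'nl':(.52,.6,-.09,0,.14,.16),'nr':(.52,.6,-.2,-.09,.14,.16),'knob':(.56,.64,-.02,.1,.105,.13),'deck':(.48,.72,-.25,.05,.042,.058)})
E
```

```text
t 56.23 pos [474.9 285.3 235. ] yaw 88.7 w 66.7 F [0.9 0.1 0.7] j7 0.66
-> xyz [-242.0, 130.4, 133.5] rot [0.2, -0.0, -0.3]
tall plug 135 rect c 637.8 -132.8 sz 33.9 31.9 ang 47.5 mean [ 637.  -132.9  190.2] zmed 190.8
nl 116 rect c 556.7 -48.0 sz 31.6 31.9 ang 64.2 mean [556.5 -47.6 150.9] zmed 151.0
nr 122 rect c 556.9 -136.2 sz 34.7 31.6 ang 87.1 mean [ 556.6 -136.4  150.6] zmed 151.1
knob 70 rect c 600.0 38.5 sz 23.5 26.9 ang 89.3 mean [599.8  38.9 113.1] zmed 113.3
deck 1818 rect c 597.6 -71.8 sz 221.7 169.9 ang 89.0 mean [594.4 -87.8  48. ] zmed 48.0
```

View pics/s35.png

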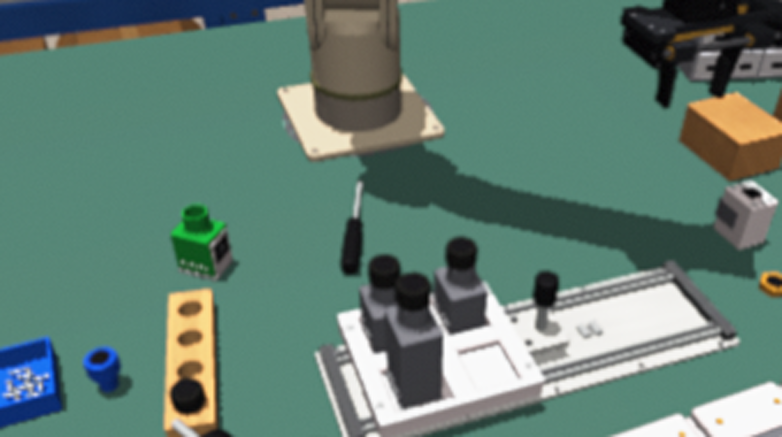

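View pics/t35.png

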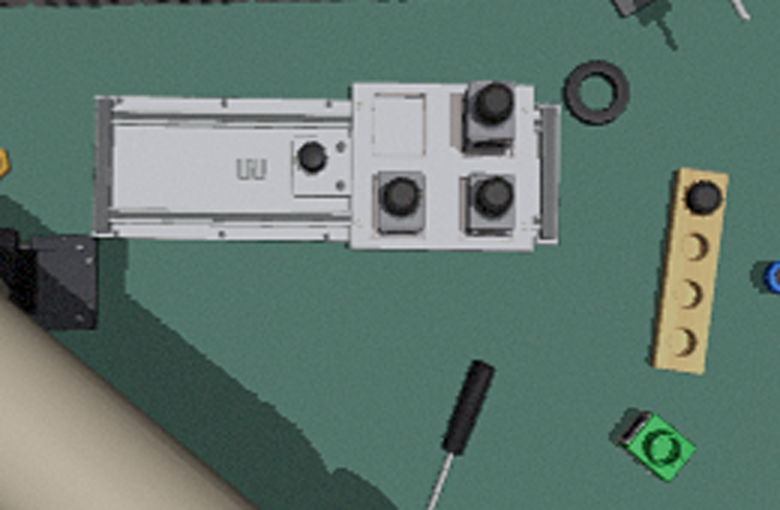

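The camera shows the knob moved 238.2 → 38.7 mm, about 200 mm, so the carrier is at the right-hand stop. All boxes and plugs are in place and the arm is clear.

```bash
python3 -c "
from bench import r
print(r.close_job())"
```

```text
the job is handed in; nothing more can be done
None
```

The job is handed in: there were three boxes (one tall, two short), and all three are plugged and sitting on the carrier at the right-hand stop. The run took about 56 s of the 210 s allowed.

- **Order:** I slid the empty carrier to the left stop, running it onto its buffer and letting the plunger draw it back. The tall box went into the far right pocket first, then the short boxes into near left and near right. The three plugs were pushed home there before the carrier moved to the right stop.
- **Knocked box:** one short box was knocked to about (0.40, −0.23) m partway through. I measured it again before picking it up.
- **Plugs:** each was pushed until the arm felt 13–21 N at the calculated home height. After the slide, their tops read 191, 151 and 151 mm against 193, 153 and 153 mm. The camera has read about 2 mm low throughout, so I take these as fully home.
- **Right stop:** the camera shows the knob moved about 199.5 mm, against the 200 mm between stops. That is well within the plunger's 4 mm catch, but I judged the click from this position and did not feel it separately.
- **Everything else:** the spare plug is still in the holder. I did not touch the contactor, the blue or green look-alikes, or the other things on the bench, and the arm is clear.

Some small things disagreed. The cameras differed from each other and from the arm by 2–3 mm, so I lined up each box by measuring it against the carrier in the same image. One set of move calls was refused for a missing field, and nothing moved as a result.

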